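Reload the three-pocket drilling fixture and cam-clamp it

ROBOT

A 7-joint arm with a two-finger parallel gripper is mounted at the origin on the work surface. World frame = base frame: x ahead of the robot, y to its left, z up, the work surface at z = 0. Lengths are in m, angles in rad, forces in N, time in s.
With the tool pointing down it reaches from about 0.425 to 0.875 m from the base axis. Payload 8.4 kg.
Tool frame: the origin (TCP) lies midway between the tips of the shut fingers; the grasp point (between the pads) lies 19 mm behind it; z points along the fingers, y is the line along which they close (so a half turn about z gives the same grasp; the last joint's range is limited). The gripper opens to 85 mm and grips with 20 to 120 N. Pads are 22 mm wide; open, the fingers measure 114 mm over their backs; the gripper's body (76 mm by 85 mm) begins 54 mm behind the grasp point. The pads swing forward as they close: fully open they stand 13 mm farther back than shut.
Start: joints at [1.029, 0.333, 0.04, 1.465, -0.013, 1.343, -0.059], TCP at [0.278, -0.587, 0.231] pointing down, gripper open.
Joint ranges: [-2.58, 2.58], [-0.38, 2.09], [-1.3, 1.39], [0.25, 2.4], [-1.5, 4.64], [0.08, 2.09], [-2.65, 2.65]. Speed limits (rad/s): [2.22, 2.22, 2.79, 2.79, 3.14, 3.14, 3.14].

INTERFACE

Orientations are given as a unit quaternion [w, x, y, z].
In Python, from workcell import observe, vision, arm gives the robot as it stands.
- The arm moves only by the tool drive_tool, never from a script. Its argument "moves" is a list of rows, each an object of numbers: "ax", "ay", "az": the turn, a rotation vector about the tool's x, y, z in rad; "tx", "ty", "tz": the shift along the tool's x, y, z in cm; "fingers": the opening, from 0 (shut) to 1 (fully open). In form: [{"ax": .., "ay": .., "az": .., "tx": .., "ty": .., "tz": .., "fingers": ..}, ...]. A call has 1 to 10 rows; each row is the pose to reach, as a shift and turn from the pose commanded when the call began, along the tool's axes at that moment; what a row does not reach only later rows make up. A row lasts 1/8 s, in which the tool goes at most 62.5 mm and 10.7 degrees, less where a joint would pass 70% of its speed; a pose out of reach is approached as far as the arm can. A call with a gripper value outside its range is refused whole. The fingers move at their own pace and stop on an object; "squeeze" is the grip in N (left out, the last holds). Time passes only in rows, so rows that repeat a pose let the fingers close. It gives the time, the measured TCP pose, the force, the opening and the grip force at its end, in the units of the state.
- observe(): the state, without advancing time (a new reading comes with each control period).
- vision.capture(name): name is "scene" or "top" or "wrist"; returns a dict with "img" (400x640x3 uint8, red, green, blue), "depth" (400x640 float32, m along the optical axis (not along the pixel's ray), 0 where there is no reading), "intrinsics" (3x3 intrinsics, pixels), "extrinsics" (4x4, takes a point from world to camera coordinates). Camera axes: x right, y up, looking along -z (the intrinsics and any distortion apply to the point x, -y, -z); pixel columns grow to the right and rows downward; lengths in m; the calibration is good to about 2 mm. A picture is of the moment at which its call begins.
- arm.hand_in(): hands the job in; it is judged then, once.
The state is a dict: "time": time; "q": joint angles; "qvel": joint speeds; "joint_torque": joint torques, N m; "tcp_pos": TCP position; "orientation": TCP orientation; "wrist_force": force on the tool from outside, world axes, zero at the start; "torque": the same for the moment, N m; "grip_width": finger opening in m; "finger_force": force on a finger pad.
Only numpy, scipy, OpenCV 4.12 (cv2) and the standard library are available. Lean on these libraries where they do the work, as an engineer would, in place of code of your own. Each camera call takes 0.05 s, during which the arm holds its last target. There are 200 camera calls.

TASK

Change over the drilling fixture to the next job: swing its cam lever fully back to open the clamp, put every gold-coloured drilled part in the red bin, and seat every dark grey blank flat and square in a pocket of its own while the lever stays open. Then turn the lever clockwise just far enough for the orange pad to grip the blanks, until the rear edge of the pad's orange tongue stands in the green band of the gauge on the grey jaw (springs squeezed 3 to 9 mm) and never deep into the red (11 mm), and let go. Leave the oil can, vee block and yellow drill case where they are.

Things in the scene. Friction and masses are not known exactly. Their poses are not given: they have to be found in the camera images.
- fixture: Fixed drilling fixture: blue base plate 185 (x) x 262 (y) x 16 mm high, origin on the bench under the middle pocket; three pockets along its y, 75 mm apart. From +x to -x: unyielding steel stop bar (top 42 mm above the bench; set up to 5 mm farther out in some starts), pockets, sprung orange pad, grey jaw (top 48 mm; gauge on it), cam and lever.
- pocket0 (a point): Centre of a pocket's floor, the one at fixture y = -75 mm. The pocket is a slot 37 mm wide (fixture y) between ribs 7 mm high; a blank lies in it flat with its length along the fixture's x, so its centre is then 17 mm above this point. With the clamp open, a blank centred here has at least 2 mm free at each end (stop on +x, orange pad on -x).
- pocket1 (a point): Centre of a pocket's floor, the middle one. The pocket is a slot 37 mm wide (fixture y) between ribs 7 mm high; a blank lies in it flat with its length along the fixture's x, so its centre is then 17 mm above this point. With the clamp open, a blank centred here has at least 2 mm free at each end (stop on +x, orange pad on -x).
- pocket2 (a point): Centre of a pocket's floor, the one at fixture y = +75 mm. The pocket is a slot 37 mm wide (fixture y) between ribs 7 mm high; a blank lies in it flat with its length along the fixture's x, so its centre is then 17 mm above this point. With the clamp open, a blank centred here has at least 2 mm free at each end (stop on +x, orange pad on -x).
- pivot (a point): Point on the vertical pivot axis of the cam lever, 60 mm above the bench and 82 mm from the middle pocket towards fixture -x.
- knob (a point): Centre of the upright black knob on the lever's end: 18 mm in diameter, from 62 (top of the 14 mm wide lever bar) to 100 mm above the bench; this point at 82 mm, 85 mm from the pivot axis. Fully open it lies from the pivot at -110 degrees in the fixture's frame (towards -y, a little -x); closing swings it clockwise seen from above, through fixture -x.
- cam (a joint): Lever angle, rad: 0 = fully open (end stop), growing clockwise seen from above as it closes, up to 2.6. The cam pushes the jaw towards the pockets (fixture +x) by 9 mm per rad and draws it back. Stiff: stays where left, needs 4 to 7 N at the knob. Starts closed, near 1.55; where it grips depends on stop and parts.
- padbody (a joint): How far the orange pad is pushed back into the jaw against its springs, m: 0 = free, grows as it presses on parts (2.4 N plus 1.2 N per mm), bottoms at 0.014. Its tongue slides back over the jaw's gauge: rear edge at the gauge's front edge at 0; white to 0.003, green to 0.009, then red.
- pad_face (a point): Middle of the orange pad's pressing face, at the height of the pocket floors. The face runs along fixture y, 212 mm wide; the pad's top is 40 mm above the bench, its tongue's 51 mm (middle 24 mm only).
- blank0: Sawn blank, a dark grey cast-aluminium block with brighter sawn ends, 62 x 34 x 34 mm, 0.19 kg (may be absent). Origin at its centre; x along its 62 mm length. Any of its four long sides may be up. Starts on the plywood board (mat).
- blank1: Sawn blank, a dark grey cast-aluminium block with brighter sawn ends, 62 x 34 x 34 mm, 0.19 kg (may be absent). Origin at its centre; x along its 62 mm length. Any of its four long sides may be up. Starts on the plywood board (mat).
- blank2: Sawn blank, a dark grey cast-aluminium block with brighter sawn ends, 62 x 34 x 34 mm, 0.19 kg (may be absent). Origin at its centre; x along its 62 mm length. Any of its four long sides may be up. Starts on the plywood board (mat).
- done0: Drilled part from the previous batch, a gold-anodised aluminium block with two 12 mm dark holes seen in its top, 59 x 34 x 34 mm, 0.18 kg (may be absent). Origin at its centre; x along its 59 mm length. Starts gripped in a pocket of the fixture.
- done1: Drilled part from the previous batch, a gold-anodised aluminium block with two 12 mm dark holes seen in its top, 59 x 34 x 34 mm, 0.18 kg (may be absent). Origin at its centre; x along its 59 mm length. Starts gripped in a pocket of the fixture.
- done2: Drilled part from the previous batch, a gold-anodised aluminium block with two 12 mm dark holes seen in its top, 59 x 34 x 34 mm, 0.18 kg (may be absent). Origin at its centre; x along its 59 mm length. Starts gripped in a pocket of the fixture.
- bin: Fixed red open bin for drilled parts, outside 250 (x) x 130 (y) x 45 mm high, walls 4 mm, floor 4 mm. Origin under its centre on the bench. It and the plywood board may be on either side.
- mat: Fixed pale plywood board, 270 (x) x 130 (y) x 4 mm, on which the blanks start. Origin under its centre.
- oil_can: Green oil can, 60 mm in diameter, 130 mm high; origin under its centre. Leave alone.
- vee_block: Steel vee block, 70 x 50 x 44 mm; origin under its centre. Leave alone.
- drill_case: Yellow drill case, 70 x 120 x 30 mm; origin under its centre. Leave alone.
Things that resemble listed ones, but are neither listed nor needed, are in the scene too. Leave any pink or turquoise look-alike of the done1 alone. Leave any blue or turquoise look-alike of the blank0 alone.

How it is judged:
By the outcome, as a careful person would: the job done as asked, in the order asked, and still so for the second after the job is handed in, with the robot touching nothing.
Of blank0, blank1, blank2 only 2 to 3 are there at a start; the rules pass over those that are not, and their reading is None.
Of done0, done1, done2 only 2 to 3 are there at a start; the rules pass over those that are not, and their reading is None.
At some moment in a run one of blank0, blank1, blank2 may be knocked a few centimetres aside while the robot is not near it.
Once in a run the grip may slacken for a moment while it holds something.
It also fails if it takes over 210 s, if anything falls off the work surface, if the arm or the gripper's body presses on something with over 40 N, if the wrist force passes 120 N, or if a joint passes its speed limit or range.

## Working session

There is one attempt and no reset: what is moved stays moved. The work goes in short steps, Python scripts to look and compute and a tool call to move; the robot and the scene stay as the last step left them, time stands still between calls to the robot, and variables do not carry over. Pictures are saved under pics/ and viewed, at most 14 in all, crops included, and the job is handed in when it is done.

Besides the shell and the picture viewer there is one more tool, called after "Call:" by a JSON object that holds its "fn" and its "kwargs". drive_tool: Moves the arm, as the interface text tells. Its arguments: {"type":"object","properties":{"moves":{"type":"array","items":{"type":"object","properties":{"ax":{"type":"number"},"ay":{"type":"number"},"az":{"type":"number"},"tx":{"type":"number"},"ty":{"type":"number"},"tz":{"type":"number"},"fingers":{"type":"number"}}}},"squeeze":{"type":"number"}},"required":["moves"]}

```bash
mkdir -p pics; ls; cat > h.py <<'E'
import numpy as np, cv2
from workcell import observe, vision, arm
from scipy.spatial.transform import Rotation as R
def cap(n,save=None):
    c=vision.capture(n); np.savez('%s.npz'%n,**c)
    if save: cv2.imwrite('pics/'+save,c['img'][...,::-1])
    return c
def world(c,u,v,z=None):
    K=c['intrinsics'];E=c['extrinsics'];r=np.linalg.inv(K)@[u,v,1.]; d=np.array([r[0],-r[1],-1.])
    Ri=E[:3,:3].T; o=-Ri@E[:3,3]; w=Ri@d
    s=c['depth'][int(v),int(u)] if z is None else (z-o[2])/w[2]
    return o+s*w
def pix(c,p):
    q=c['extrinsics'][:3,:3]@p+c['extrinsics'][:3,3]; k=c['intrinsics']@[q[0],-q[1],-q[2]]; return k[:2]/k[2]
def st():
    s=observe(); print('t',round(s['time'],2),'tcp',np.round(s['tcp_pos'],4),'q',np.round(s['q'],2),'grip',round(s['grip_width'],4),'F',np.round(s['wrist_force'],1)); print(np.round(R.from_quat(np.r_[s['orientation'][1:],s['orientation'][0]]).as_matrix(),3)); return s
E
python3 - <<'E'
from h import *
st()
for n in('top','scene'):
    c=cap(n,n+'1.png'); print(c['intrinsics'],np.round(c['extrinsics'],3))
E
```

```text
pics
t 0.0 tcp [ 0.2783 -0.5869  0.2304] q [ 1.03  0.33  0.04  1.47 -0.01  1.34 -0.06] grip 0.0855 F [ 0.1 -0.  -1.1]
[[ 0.904  0.428 -0.001]
 [ 0.428 -0.904  0.001]
 [-0.    -0.002 -1.   ]]
[[411.10238966   0.         314.8448449 ]
 [  0.         411.10238966 197.75770515]
 [  0.           0.           1.        ]] [[ 0.025 -1.    -0.011  0.051]
 [ 0.983  0.023  0.183 -0.515]
 [-0.182 -0.015  0.983 -1.373]
 [ 0.     0.     0.     1.   ]]
[[433.40108523   0.         324.07324019]
 [  0.         433.40108523 205.73769829]
 [  0.           0.           1.        ]] [[-0.868  0.496  0.003  0.411]
 [-0.29  -0.513  0.808  0.123]
 [ 0.402  0.701  0.589 -1.496]
 [ 0.     0.     0.     1.   ]]
```

View pics/top1.png

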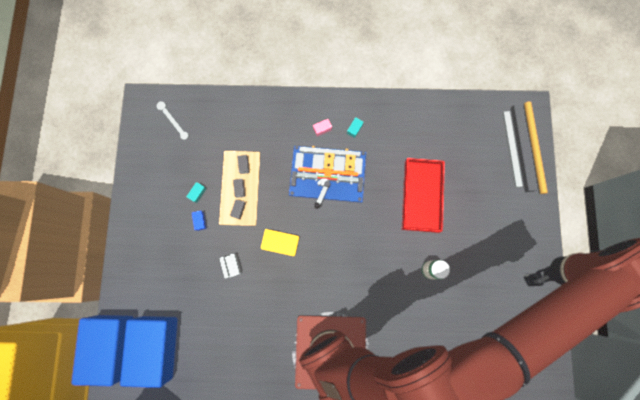

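View pics/scene1.png

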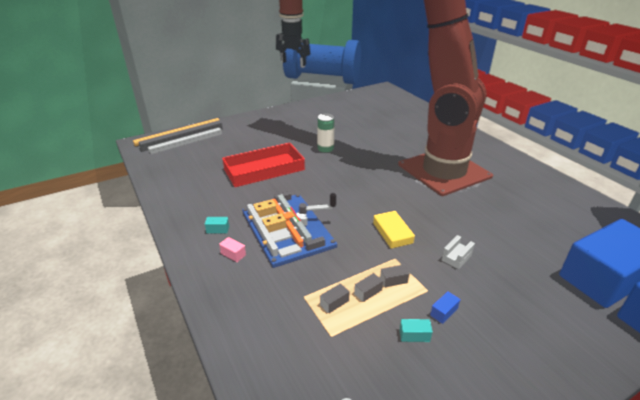

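```bash
python3 - <<'E'
from h import *
c=dict(np.load('top.npz'))
im=c['img'][138:238,216:376,::-1]; cv2.imwrite('pics/crop1.png',cv2.resize(im,None,fx=5,fy=5,interpolation=cv2.INTER_CUBIC))
for u,v in [(239,163),(239,188),(238,209),(329,160),(350,162),(319,207),(326,181),(280,242),(424,195),(435,268)]: print(u,v,np.round(world(c,u,v),3))
E
```

```text
239 163 [0.633 0.335 0.042]
239 188 [0.543 0.33  0.04 ]
238 209 [0.469 0.33  0.037]
329 160 [0.648 0.018 0.053]
350 162 [ 0.643 -0.056  0.052]
319 207 [ 0.49   0.049 -0.004]
326 181 [0.568 0.027 0.07 ]
280 242 [0.36  0.18  0.028]
424 195 [ 0.54  -0.323  0.005]
435 268 [ 0.282 -0.321  0.13 ]
```

View pics/crop1.png

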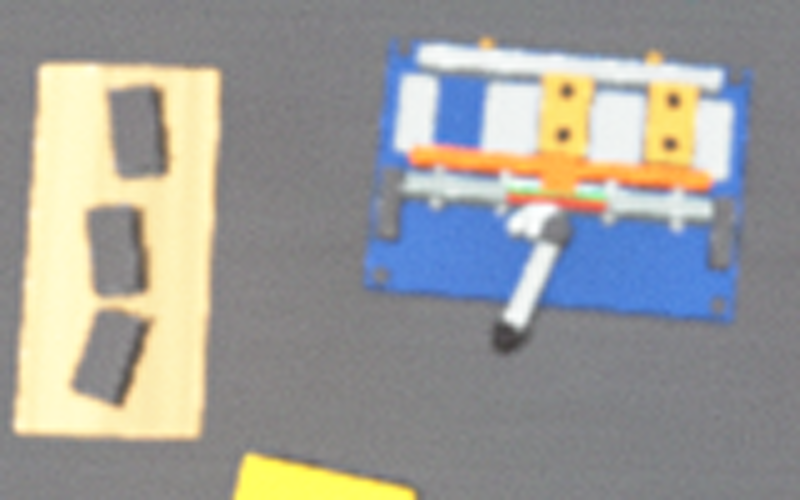

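The top view shows three dark grey blanks on the board at top pixels (239,163), (239,188) and (238,209). Gold parts sit in the middle and −y pockets at (329,160) and (350,162). Look-alikes to leave alone: pink (322,126), turquoise (355,127), turquoise (195,192) and blue (198,220). The crop confirms dark grey for the blanks, and two holes in each gold part.

```bash
python3 - <<'E'
from h import *
c=dict(np.load('top.npz'))
f=lambda u,v,z:world(c,216+u/5-.4,138+v/5-.4,z)
P=np.array([f(390,42,.016),f(750,72,.016),f(365,288,.016),f(733,322,.016)])
print(P.round(4)); L=np.array([[92.5,131],[92.5,-131],[-92.5,131],[-92.5,-131]])/1e3
# fixture offset: plate centre may not be origin
d=P[1]-P[0]; d2=P[3]-P[2];d3=P[0]-P[2];d4=P[1]-P[3]
print('len',[np.linalg.norm(x[:2]).round(4) for x in(d,d2,d3,d4)],'yaw',[np.arctan2(x[0],-x[1]).round(4) for x in (d,d2)],[np.arctan2(x[1],x[0]).round(4) for x in (d3,d4)])
print('gold mid',f(566,113,.05).round(4),'gold -y',f(672,122,.05).round(4))
print('holes',[f(*p,.05).round(4) for p in[(567,91),(562,135),(673,101),(670,144)]])
print('pivot',f(556,228,.07).round(4),'knob top',f(505,330,.1).round(4))
# blanks
K=c['intrinsics'];vv,uu=np.mgrid[138:238,216:262]
W=np.array([world(c,u,v) for u,v in zip(uu.ravel(),vv.ravel())])
g=c['img'][138:238,216:262].reshape(-1,3).astype(int)
m=((W[:,2]>.029)&(g.max(1)<110)).reshape(uu.shape).astype(np.uint8)
n,lab,s,_=cv2.connectedComponentsWithStats(m)
for i in range(1,n):
    if s[i,4]<30: continue
    p=W[(lab==i).ravel()]; r=cv2.minAreaRect((p[:,:2]*1000).astype(np.float32)); print('blank',r,s[i,4],np.median(p[:,2]).round(3))
print('mat',[world(c,u,v,.004).round(3) for u,v in[(216+38/5,138+65/5),(216+218/5,138+70/5),(216+14/5,138+434/5),(216+200/5,138+438/5)]])
print('bin',[world(c,u,v,.045).round(3) for u,v in[(406,158),(444,158),(403,231),(442,231)]])
E
```

```text
[[ 0.7081  0.146   0.016 ]
 [ 0.6912 -0.1144  0.016 ]
 [ 0.5263  0.1574  0.016 ]
 [ 0.5079 -0.1029  0.016 ]]
len [np.float64(0.2609), np.float64(0.261), np.float64(0.1821), np.float64(0.1836)] yaw [np.float64(-0.0647), np.float64(-0.0705)] [np.float64(-0.0628), np.float64(-0.0625)]
gold mid [0.6481 0.0182 0.05  ] gold -y [ 0.6432 -0.0562  0.05  ]
holes [array([0.6641, 0.0178, 0.05  ]), array([0.6321, 0.0207, 0.05  ]), array([ 0.6585, -0.0567,  0.05  ]), array([ 0.6273, -0.0549,  0.05  ])]
pivot [0.5609 0.0238 0.07  ] knob top [0.4841 0.0567 0.1   ]
mat [array([0.687, 0.402, 0.004]), array([0.686, 0.27 , 0.004]), array([0.417, 0.401, 0.004]), array([0.417, 0.269, 0.004])]
bin [array([ 0.664, -0.253,  0.045]), array([ 0.666, -0.386,  0.045]), array([ 0.406, -0.239,  0.045]), array([ 0.409, -0.371,  0.045])]
```

Call:
{"fn": "drive_tool", "kwargs": {"moves": [{"tx": 23, "ty": -25, "tz": 0}, {"tx": 23, "ty": -25, "tz": 0}, {"tx": 23, "ty": -25, "tz": 0}, {"tx": 23, "ty": -25, "tz": 0}, {"tx": 23, "ty": -25, "tz": 0}, {"tx": 23, "ty": -25, "tz": 0}, {"tx": 23, "ty": -25, "tz": 0}], "squeeze": 30}}

```text
schema error: expected keys ax, ay, az, tx, ty, tz, fingers
```

Call:
{"fn": "drive_tool", "kwargs": {"moves": [{"tx": 23, "ty": -24.4, "tz": 3}, {"tx": 23, "ty": -24.4, "tz": 3}, {"tx": 23, "ty": -24.4, "tz": 3}, {"tx": 23, "ty": -24.4, "tz": 3}, {"tx": 23, "ty": -24.4, "tz": 3}, {"tx": 23, "ty": -24.4, "tz": 3}, {"tx": 23, "ty": -24.4, "tz": 3, "fingers": 0.6}, {"tx": 23, "ty": -24.4, "tz": 3, "fingers": 0.6}]}}

```text
schema error: expected keys ax, ay, az, tx, ty, tz, fingers
```

```bash
cat >> h.py <<'E'
def go(x,y,z=None,yaw=None):
    s=observe(); q=s['orientation']; M=R.from_quat(np.r_[q[1:],q[0]]).as_matrix(); p=np.array(s['tcp_pos'])
    y0=np.arctan2(M[1,0],M[0,0]); d=M.T@(np.array([x,y,p[2] if z is None else z])-p)*100
    print('yaw',round(y0,3),'t',d.round(2),'' if yaw is None else 'az %.3f'%(-((yaw-y0+np.pi)%(2*np.pi)-np.pi)))
E
python3 - <<'E'
from h import *
st(); c=cap('wrist','w1.png'); go(.484,.057,.15)
for p in [(.561,.024,.07),(.484,.057,.1)]: print(pix(c,np.array(p)))
print(c['intrinsics'][0,0],-c['extrinsics'][:3,:3].T@c['extrinsics'][:3,3])
E
```

```text
t 0.1 tcp [ 0.2783 -0.5869  0.2305] q [ 1.03  0.33  0.04  1.47 -0.01  1.34 -0.06] grip 0.0856 F [-0.7  0.1  0.3]
[[ 0.904  0.428 -0.001]
 [ 0.428 -0.904  0.001]
 [-0.    -0.001 -1.   ]]
yaw 0.443 t [ 46.18 -49.37   8.12] 
[-430.93754394 -696.57487303]
[-611.90017496 -654.56118611]
282.98612792505855 [ 0.34468741 -0.5548889   0.37482206]
```

View pics/w1.png

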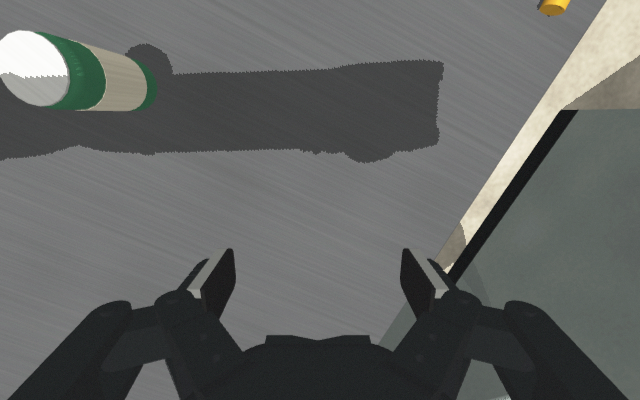

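The wrist view shows only the oil can at about (60,70), because the moves were refused: every key is required.

Call:
{"fn": "drive_tool", "kwargs": {"moves": [{"ax": 0, "ay": 0, "az": 0, "tx": 23, "ty": -25, "tz": 0, "fingers": 1}, {"ax": 0, "ay": 0, "az": 0, "tx": 23, "ty": -25, "tz": 0, "fingers": 1}, {"ax": 0, "ay": 0, "az": 0, "tx": 23, "ty": -25, "tz": 0, "fingers": 1}, {"ax": 0, "ay": 0, "az": 0, "tx": 23, "ty": -25, "tz": 0, "fingers": 1}, {"ax": 0, "ay": 0, "az": 0, "tx": 23, "ty": -25, "tz": 0, "fingers": 1}, {"ax": 0, "ay": 0, "az": 0, "tx": 23, "ty": -25, "tz": 0, "fingers": 1}, {"ax": 0, "ay": 0, "az": 0, "tx": 23, "ty": -25, "tz": 0, "fingers": 1}], "squeeze": 30}}

```text
time: 1.02
tcp_pos: [0.38, -0.2608, 0.2315]
orientation: [0.0, 0.975, 0.222, 0.0]
wrist_force: [-1.2, -1.2, -0.0]
grip_width: 0.0853
finger_force: 0.0
```

Call:
{"fn": "drive_tool", "kwargs": {"moves": [{"ax": 0, "ay": 0, "az": 0, "tx": 23, "ty": -24.4, "tz": 3, "fingers": 0.6}, {"ax": 0, "ay": 0, "az": 0, "tx": 23, "ty": -24.4, "tz": 3, "fingers": 0.6}, {"ax": 0, "ay": 0, "az": 0, "tx": 23, "ty": -24.4, "tz": 3, "fingers": 0.6}, {"ax": 0, "ay": 0, "az": 0, "tx": 23, "ty": -24.4, "tz": 3, "fingers": 0.6}, {"ax": 0, "ay": 0, "az": 0, "tx": 23, "ty": -24.4, "tz": 3, "fingers": 0.6}, {"ax": 0, "ay": 0, "az": 0, "tx": 23, "ty": -24.4, "tz": 3, "fingers": 0.6}, {"ax": 0, "ay": 0, "az": 0, "tx": 23, "ty": -24.4, "tz": 3, "fingers": 0.6}, {"ax": 0, "ay": 0, "az": 0, "tx": 23, "ty": -24.4, "tz": 3, "fingers": 0.6}]}}

```text
time: 2.02
tcp_pos: [0.4825, 0.0544, 0.2011]
orientation: [0.0, 0.976, 0.219, -0.0]
wrist_force: [-0.1, 0.4, 0.4]
grip_width: 0.0507
finger_force: 0.0
```

```bash
python3 - <<'E'
from h import *
st(); c=cap('wrist','w2.png'); go(.484,.057,.15)
for p in [(.561,.024,.07),(.484,.057,.1)]: print(pix(c,np.array(p)))
E
```

```text
t 2.02 tcp [0.4825 0.0544 0.2011] q [ 0.37  0.05 -0.59  1.87  0.03  1.23 -1.36] grip 0.0507 F [-0.1  0.4  0.4]
[[ 0.904  0.427 -0.001]
 [ 0.427 -0.904 -0.   ]
 [-0.001  0.    -1.   ]]
yaw 0.44 t [ 0.25 -0.19  5.12] 
[382.52351161 130.26428619]
[316.16961575 195.36530037]
```

View pics/w2.png

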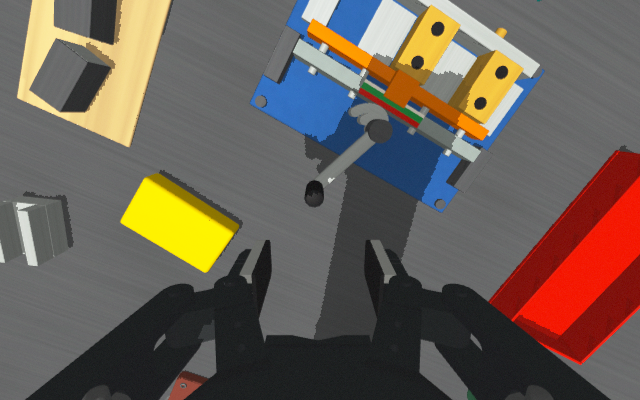

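Knob top is at (315,188) and the pivot hub at (379,130), with the hand above the knob.

```bash
python3 - <<'E'
from h import *
c=dict(np.load('wrist.npz'))
k=world(c,315,187,.1);p=world(c,379,130,.07);print(k,p,np.linalg.norm((k-p)[:2])); print(world(c,315,187),world(c,379,130))
go(k[0],k[1],.069)
# fixture features: gold holes, plate near corners
for u,v,z in[(438,28,.051),(417,62,.051),(502,72,.051),(481,103,.051),(251,103,.016),(442,211,.016)]: print(world(c,u,v,z).round(4),world(c,u,v).round(4))
E
```

```text
[0.490601  0.0612731 0.1      ] [0.55978525 0.02713377 0.07      ] 0.07714890969638016
[0.48912453 0.06063324 0.09379189] [0.55974774 0.02733959 0.07095371]
yaw 0.44 t [ 1.04 -0.29 13.22] 
[0.6635 0.0183 0.051 ] [0.6633 0.0185 0.0516]
[0.6309 0.0209 0.051 ] [0.631  0.0208 0.0505]
[ 0.6582 -0.0571  0.051 ] [ 0.6578 -0.0566  0.0519]
[ 0.6262 -0.0552  0.051 ] [ 0.6259 -0.0546  0.0522]
[0.5269 0.1571 0.016 ] [0.527  0.1567 0.0179]
[ 0.51   -0.1019  0.016 ] [ 0.5102 -0.1012  0.0173]
```

Call:
{"fn": "drive_tool", "kwargs": {"moves": [{"ax": 0, "ay": 0, "az": 0, "tx": 0.6, "ty": -0.4, "tz": 6, "fingers": 0.6}, {"ax": 0, "ay": 0, "az": 0, "tx": 0.6, "ty": -0.4, "tz": 9, "fingers": 0.6}, {"ax": 0, "ay": 0, "az": 0, "tx": 0.6, "ty": -0.4, "tz": 11, "fingers": 0.6}, {"ax": 0, "ay": 0, "az": 0, "tx": 0.6, "ty": -0.4, "tz": 13, "fingers": 0.6}, {"ax": 0, "ay": 0, "az": 0, "tx": 0.6, "ty": -0.4, "tz": 13, "fingers": 0.6}, {"ax": 0, "ay": 0, "az": 0, "tx": 0.6, "ty": -0.4, "tz": 13, "fingers": 0.2}, {"ax": 0, "ay": 0, "az": 0, "tx": 0.6, "ty": -0.4, "tz": 13, "fingers": 0.1}, {"ax": 0, "ay": 0, "az": 0, "tx": 0.6, "ty": -0.4, "tz": 13, "fingers": 0.1}, {"ax": 0, "ay": 0, "az": 0, "tx": 0.6, "ty": -0.4, "tz": 13, "fingers": 0.1}, {"ax": 0, "ay": 0, "az": 0, "tx": 0.6, "ty": -0.4, "tz": 13, "fingers": 0.1}], "squeeze": 25}}

```text
time: 3.32
tcp_pos: [0.4878, 0.0615, 0.0726]
orientation: [0.001, 0.976, 0.219, 0.002]
wrist_force: [4.4, -4.3, 3.0]
grip_width: 0.0171
finger_force: 26.3
```

```bash
python3 - <<'E'
from h import *
s=st(); p=np.array([.5605,.0255])
import math
k=np.array(s['tcp_pos'][:2]); r=k-p; print(np.hypot(*r),math.degrees(math.atan2(r[1],r[0])))
q=s['orientation']; M=R.from_quat(np.r_[q[1:],q[0]]).as_matrix()
for a in range(155,260,10):
    t=p+.085*np.array([math.cos(math.radians(a)),math.sin(math.radians(a))]); print(a,(M.T@np.r_[t-k,0]*100).round(2))
E
```

```text
t 3.33 tcp [0.4878 0.0615 0.0726] q [ 0.33  0.21 -0.59  2.    0.15  0.97 -1.47] grip 0.0171 F [ 4.4 -4.3  3. ]
[[ 0.904  0.428  0.003]
 [ 0.428 -0.904 -0.001]
 [ 0.003  0.002 -1.   ]]
0.08114579673388435 153.6528224467982
155 [-0.39 -0.18 -0.  ]
165 [-1.45  0.87 -0.  ]
175 [-2.3   2.07 -0.  ]
185 [-2.94  3.41 -0.  ]
195 [-3.33  4.84  0.  ]
205 [-3.47  6.32  0.  ]
215 [-3.35  7.79  0.01]
225 [-2.97  9.23  0.01]
235 [-2.35 10.57  0.02]
245 [-1.51 11.79  0.02]
255 [-0.47 12.85  0.03]
```

Call:
{"fn": "drive_tool", "kwargs": {"moves": [{"ax": 0, "ay": 0, "az": 0, "tx": -0.6, "ty": 0.4, "tz": 0, "fingers": 0.1}, {"ax": 0, "ay": 0, "az": 0, "tx": -1.3, "ty": 0.9, "tz": 0, "fingers": 0.1}, {"ax": 0, "ay": 0, "az": 0, "tx": -1.8, "ty": 1.5, "tz": 0, "fingers": 0.1}, {"ax": 0, "ay": 0, "az": 0, "tx": -2.2, "ty": 2.1, "tz": 0, "fingers": 0.1}, {"ax": 0, "ay": 0, "az": 0, "tx": -2.6, "ty": 2.8, "tz": 0, "fingers": 0.1}, {"ax": 0, "ay": 0, "az": 0, "tx": -2.8, "ty": 3.4, "tz": 0, "fingers": 0.1}, {"ax": 0, "ay": 0, "az": 0, "tx": -3.0, "ty": 4.1, "tz": 0, "fingers": 0.1}, {"ax": 0, "ay": 0, "az": 0, "tx": -3.2, "ty": 4.8, "tz": 0, "fingers": 0.1}, {"ax": 0, "ay": 0, "az": 0, "tx": -3.3, "ty": 5.5, "tz": 0, "fingers": 0.1}, {"ax": 0, "ay": 0, "az": 0, "tx": -3.3, "ty": 6.3, "tz": 0, "fingers": 0.1}]}}

```text
time: 4.58
tcp_pos: [0.4821, -0.0075, 0.0723]
orientation: [-0.0, 0.975, 0.22, -0.001]
wrist_force: [-13.6, 3.0, 16.8]
grip_width: 0.0171
finger_force: 28.1
```

Call:
{"fn": "drive_tool", "kwargs": {"moves": [{"ax": 0, "ay": 0, "az": 0, "tx": 0.0, "ty": 0.7, "tz": 0, "fingers": 0.1}, {"ax": 0, "ay": 0, "az": 0, "tx": 0.1, "ty": 1.5, "tz": 0, "fingers": 0.1}, {"ax": 0, "ay": 0, "az": 0, "tx": 0.3, "ty": 2.2, "tz": 0, "fingers": 0.1}, {"ax": 0, "ay": 0, "az": 0, "tx": 0.5, "ty": 2.9, "tz": 0, "fingers": 0.1}, {"ax": 0, "ay": 0, "az": 0, "tx": 0.8, "ty": 3.6, "tz": 0, "fingers": 0.1}, {"ax": 0, "ay": 0, "az": 0, "tx": 1.1, "ty": 4.2, "tz": 0, "fingers": 0.1}, {"ax": 0, "ay": 0, "az": 0, "tx": 1.5, "ty": 4.8, "tz": 0, "fingers": 0.1}, {"ax": 0, "ay": 0, "az": 0, "tx": 1.8, "ty": 5.3, "tz": 0, "fingers": 0.1}, {"ax": 0, "ay": 0, "az": 0, "tx": 2.0, "ty": 5.5, "tz": 0, "fingers": 0.1}]}}

```text
time: 5.7
tcp_pos: [0.5239, -0.0493, 0.0715]
orientation: [-0.0, 0.976, 0.22, -0.001]
wrist_force: [-6.7, 2.7, 5.6]
grip_width: 0.0174
finger_force: 16.4
```

```bash
python3 - <<'E'
from h import *
import math
s=st(); p=np.array([.5605,.0255]); r=np.array(s['tcp_pos'][:2])-p; print(np.hypot(*r),math.degrees(math.atan2(r[1],r[0]))%360)
E
```

```text
t 5.7 tcp [ 0.5239 -0.0493  0.0715] q [ 0.46  0.28 -0.51  1.92  0.16  0.99 -1.25] grip 0.0174 F [-6.7  2.7  5.6]
[[ 0.903  0.429 -0.002]
 [ 0.429 -0.903  0.   ]
 [-0.002 -0.001 -1.   ]]
0.08329988509858066 243.9601581243257
```

Call:
{"fn": "drive_tool", "kwargs": {"moves": [{"ax": 0, "ay": 0, "az": 0, "tx": 0.2, "ty": 0.2, "tz": 0, "fingers": 0.1}, {"ax": 0, "ay": 0, "az": 0, "tx": 0.4, "ty": 0.4, "tz": 0, "fingers": 0.1}, {"ax": 0, "ay": 0, "az": 0, "tx": 0.4, "ty": 0.4, "tz": 0, "fingers": 0.1}]}}

```text
time: 6.08
tcp_pos: [0.5283, -0.0511, 0.0715]
orientation: [-0.001, 0.976, 0.22, -0.002]
wrist_force: [-10.5, 1.4, 8.9]
grip_width: 0.0173
finger_force: 25.1
```

Call:
{"fn": "drive_tool", "kwargs": {"moves": [{"ax": 0, "ay": 0, "az": 0, "tx": 0.2, "ty": 0.2, "tz": 0, "fingers": 0.1}, {"ax": 0, "ay": 0, "az": 0, "tx": 0.3, "ty": 0.3, "tz": 0, "fingers": 0.1}, {"ax": 0, "ay": 0, "az": 0, "tx": 0.3, "ty": 0.3, "tz": 0, "fingers": 0.1}]}}

```text
time: 6.45
tcp_pos: [0.5291, -0.0508, 0.071]
orientation: [-0.002, 0.975, 0.22, -0.005]
wrist_force: [-24.2, 6.6, 18.4]
grip_width: 0.017
finger_force: 26.7
```

Call:
{"fn": "drive_tool", "kwargs": {"moves": [{"ax": 0, "ay": 0, "az": 0, "tx": -0.4, "ty": -0.4, "tz": 0, "fingers": 0.5}, {"ax": 0, "ay": 0, "az": 0, "tx": -0.4, "ty": -0.4, "tz": 0, "fingers": 0.5}, {"ax": 0, "ay": 0, "az": 0, "tx": -0.4, "ty": -0.4, "tz": 0, "fingers": 0.5}, {"ax": 0, "ay": 0, "az": 0, "tx": -0.4, "ty": -0.4, "tz": -6, "fingers": 0.5}, {"ax": 0, "ay": 0, "az": 0, "tx": -0.4, "ty": -0.4, "tz": -12, "fingers": 0.5}, {"ax": 0, "ay": 0, "az": 0, "tx": -0.4, "ty": -0.4, "tz": -12, "fingers": 0.6}]}}

```text
time: 7.2
tcp_pos: [0.5321, -0.0514, 0.1965]
orientation: [0.002, 0.976, 0.219, 0.004]
wrist_force: [-0.0, -0.1, -1.3]
grip_width: 0.0513
finger_force: 0.0
```

```bash
python3 - <<'E'
from h import *
st(); go(.58,-.055,.21,-.068)
E
```

```text
t 7.2 tcp [ 0.5321 -0.0514  0.1965] q [ 0.49  0.15 -0.52  1.78  0.08  1.22 -1.18] grip 0.0513 F [-0.  -0.1 -1.3]
[[ 0.904  0.428  0.009]
 [ 0.428 -0.904 -0.001]
 [ 0.007  0.005 -1.   ]]
yaw 0.442 t [ 4.19  2.38 -1.3 ] az 0.510
```

Call:
{"fn": "drive_tool", "kwargs": {"moves": [{"ax": 0, "ay": 0, "az": 0.17, "tx": 2, "ty": 1.2, "tz": -0.6, "fingers": 0.6}, {"ax": 0, "ay": 0, "az": 0.34, "tx": 4.2, "ty": 2.4, "tz": -1.3, "fingers": 0.6}, {"ax": 0, "ay": 0, "az": 0.51, "tx": 4.2, "ty": 2.4, "tz": -1.3, "fingers": 0.6}, {"ax": 0, "ay": 0, "az": 0.51, "tx": 4.2, "ty": 2.4, "tz": -1.3, "fingers": 0.6}, {"ax": 0, "ay": 0, "az": 0.51, "tx": 4.2, "ty": 2.4, "tz": -1.3, "fingers": 0.6}]}}

```text
time: 7.82
tcp_pos: [0.5769, -0.055, 0.2038]
orientation: [-0.0, 0.999, -0.032, -0.0]
wrist_force: [-0.3, -0.4, -0.5]
grip_width: 0.0512
finger_force: 0.0
```

```bash
python3 - <<'E'
from h import *
st(); c=cap('wrist','w3.png')
E
```

```text
t 7.83 tcp [ 0.5769 -0.055   0.2038] q [ 0.42  0.24 -0.47  1.66  0.11  1.27 -1.71] grip 0.0512 F [-0.3 -0.4 -0.5]
[[ 0.998 -0.063 -0.001]
 [-0.063 -0.998  0.   ]
 [-0.001  0.    -1.   ]]
```

View pics/w3.png

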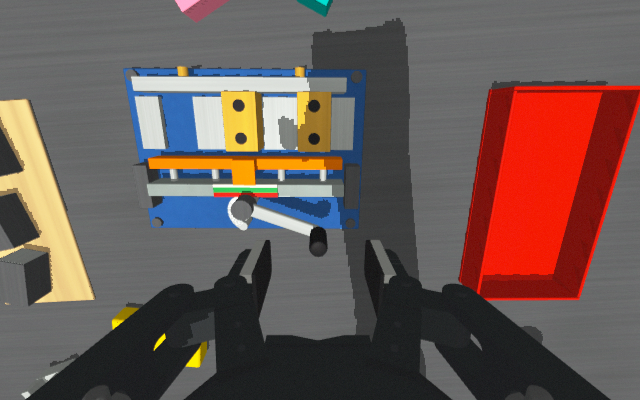

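The wrist view shows the lever fully open, with the knob at (318,240). Gold parts' holes are at (238,105)/(241,138) and (314,105)/(314,138), and the empty pocket lies between ribs at columns 165–193. The bin is on the right.

```bash
python3 - <<'E'
from h import *
c=dict(np.load('wrist.npz'))
for n,u,v in[('m',238,105),('m',241,138),('r',314,105),('r',314,138)]: print(n,world(c,u,v,.051).round(4),world(c,u+6,v-8).round(4))
for n,u,v,z in[('ribL inner',165,147,.023),('ribL inner top',160,97,.023),('ribR',193,147,.023),('ribR top',193,97,.023),('pad front L',149,157,.04),('pad front R',342,156,.04),('stop front',133,92,.042),('stop front R',346,92,.042),('knob',318,233,.1),('pivot',242,208,.07)]: print(n,world(c,u,v,z).round(4),world(c,u,v)[2].round(4))
print(world(c,180,120),world(c,210,120))
a=c['depth']
E
```

```text
m [0.6625 0.019  0.051 ] [0.6696 0.0118 0.0519]
m [0.6303 0.0206 0.051 ] [0.6379 0.0135 0.0503]
r [ 0.6579 -0.0565  0.051 ] [ 0.6649 -0.0629  0.0517]
r [ 0.6257 -0.0544  0.051 ] [ 0.6334 -0.061   0.052 ]
ribL inner [0.6239 0.1157 0.023 ] 0.0236
ribL inner top [0.6771 0.1094 0.023 ] 0.0206
ribR [0.6219 0.0839 0.023 ] 0.0176
ribR top [0.6749 0.0738 0.023 ] 0.0248
pad front L [0.6157 0.1263 0.04  ] 0.0172
pad front R [ 0.6037 -0.0834  0.04  ] 0.0169
stop front [0.6819 0.1257 0.042 ] 0.0181
stop front R [ 0.6686 -0.0896  0.042 ] 0.0179
knob [ 0.5411 -0.0532  0.1   ] 0.0836
pivot [0.5608 0.0245 0.07  ] 0.0722
[0.65206464 0.09548525 0.01694816] [0.6499796  0.05901082 0.02451026]
```

Call:
{"fn": "drive_tool", "kwargs": {"moves": [{"ax": 0, "ay": 0, "az": 0, "tx": 5, "ty": -0.3, "tz": 3, "fingers": 0.6}, {"ax": 0, "ay": 0, "az": 0, "tx": 6.4, "ty": -0.3, "tz": 7, "fingers": 0.6}, {"ax": 0, "ay": 0, "az": 0, "tx": 6.4, "ty": -0.3, "tz": 12, "fingers": 0.6}, {"ax": 0, "ay": 0, "az": 0, "tx": 6.4, "ty": -0.3, "tz": 15, "fingers": 0.6}, {"ax": 0, "ay": 0, "az": 0, "tx": 6.4, "ty": -0.3, "tz": 17, "fingers": 0.6}, {"ax": 0, "ay": 0, "az": 0, "tx": 6.4, "ty": -0.3, "tz": 17, "fingers": 0.6}, {"ax": 0, "ay": 0, "az": 0, "tx": 6.4, "ty": -0.3, "tz": 17, "fingers": 0.6}], "squeeze": 60}}

```text
time: 8.75
tcp_pos: [0.6423, -0.0563, 0.0359]
orientation: [0.0, 0.999, -0.033, 0.001]
wrist_force: [0.1, -0.0, -0.4]
grip_width: 0.0514
finger_force: 0.0
```

Call:
{"fn": "drive_tool", "kwargs": {"moves": [{"ax": 0, "ay": 0, "az": 0, "tx": 0, "ty": 0, "tz": 0.3, "fingers": 0.3}, {"ax": 0, "ay": 0, "az": 0, "tx": 0, "ty": 0, "tz": 0.3, "fingers": 0.2}, {"ax": 0, "ay": 0, "az": 0, "tx": 0, "ty": 0, "tz": 0.3, "fingers": 0.2}, {"ax": 0, "ay": 0, "az": 0, "tx": 0, "ty": 0, "tz": 0.3, "fingers": 0.2}, {"ax": 0, "ay": 0, "az": 0, "tx": 0, "ty": 0, "tz": -3, "fingers": 0.2}, {"ax": 0, "ay": 0, "az": 0, "tx": 0, "ty": 0, "tz": -7, "fingers": 0.2}, {"ax": 0, "ay": 0, "az": 0, "tx": 0, "ty": 0, "tz": -10, "fingers": 0.2}, {"ax": 0, "ay": 0, "az": 0, "tx": 0, "ty": 0, "tz": -10, "fingers": 0.2}]}}

```text
time: 9.75
tcp_pos: [0.643, -0.0562, 0.1376]
orientation: [0.0, 0.999, -0.034, 0.003]
wrist_force: [-0.4, -0.5, -2.3]
grip_width: 0.0325
finger_force: 60.1
```

```bash
python3 - <<'E'
from h import *
st(); go(.575,-.32,.13)
E
```

```text
t 9.75 tcp [ 0.643  -0.0562  0.1376] q [ 0.37  0.42 -0.45  1.58  0.19  1.18 -1.76] grip 0.0325 F [-0.4 -0.5 -2.3]
[[ 0.998 -0.067  0.006]
 [-0.067 -0.998 -0.001]
 [ 0.006  0.    -1.   ]]
yaw -0.067 t [-5.02 26.77  0.74]
```

Gripped (32.5 mm opening, about 2 N weight). Carrying it to the bin.

Call:
{"fn": "drive_tool", "kwargs": {"moves": [{"ax": 0, "ay": 0, "az": 0, "tx": -1, "ty": 5, "tz": 0, "fingers": 0.2}, {"ax": 0, "ay": 0, "az": 0, "tx": -2, "ty": 10, "tz": 0, "fingers": 0.2}, {"ax": 0, "ay": 0, "az": 0, "tx": -3, "ty": 15, "tz": 0, "fingers": 0.2}, {"ax": 0, "ay": 0, "az": 0, "tx": -4, "ty": 20, "tz": 0, "fingers": 0.2}, {"ax": 0, "ay": 0, "az": 0, "tx": -5, "ty": 25, "tz": 0, "fingers": 0.2}, {"ax": 0, "ay": 0, "az": 0, "tx": -5, "ty": 26.8, "tz": 0, "fingers": 0.2}, {"ax": 0, "ay": 0, "az": 0, "tx": -5, "ty": 26.8, "tz": 0, "fingers": 0.2}, {"ax": 0, "ay": 0, "az": 0, "tx": -5, "ty": 26.8, "tz": 6, "fingers": 0.2}, {"ax": 0, "ay": 0, "az": 0, "tx": -5, "ty": 26.8, "tz": 9, "fingers": 0.2}, {"ax": 0, "ay": 0, "az": 0, "tx": -5, "ty": 26.8, "tz": 11, "fingers": 0.2}]}}

```text
time: 11.0
tcp_pos: [0.5736, -0.3173, 0.0223]
orientation: [-0.001, 0.999, -0.032, -0.001]
wrist_force: [0.1, 0.9, -1.4]
grip_width: 0.0324
finger_force: 60.1
```

Call:
{"fn": "drive_tool", "kwargs": {"moves": [{"ax": 0, "ay": 0, "az": 0, "tx": 0, "ty": 0, "tz": 0.2, "fingers": 0.2}, {"ax": 0, "ay": 0, "az": 0, "tx": 0, "ty": 0, "tz": 0.2, "fingers": 0.6}, {"ax": 0, "ay": 0, "az": 0, "tx": 0, "ty": 0, "tz": 0.2, "fingers": 0.6}, {"ax": 0, "ay": 0, "az": 0, "tx": 0, "ty": 0, "tz": 0.2, "fingers": 0.6}, {"ax": 0, "ay": 0, "az": 0, "tx": 0, "ty": 0, "tz": -5, "fingers": 0.6}, {"ax": 0, "ay": 0, "az": 0, "tx": 0, "ty": 0, "tz": -11, "fingers": 0.6}, {"ax": 0, "ay": 0, "az": 0, "tx": 0, "ty": 0, "tz": -11, "fingers": 0.6}]}}

```text
time: 11.88
tcp_pos: [0.5765, -0.3217, 0.1408]
orientation: [0.002, 0.999, -0.034, 0.004]
wrist_force: [-0.3, -0.3, -1.0]
grip_width: 0.0511
finger_force: 0.0
```

```bash
python3 - <<'E'
from h import *
st(); go(.6465,.0195,.13,-.066); go(.6465,.0195,.033,-.066)
E
```

```text
t 11.88 tcp [ 0.5765 -0.3217  0.1408] q [ 0.71  0.43 -0.35  1.54  0.16  1.19 -1.31] grip 0.0511 F [-0.3 -0.3 -1. ]
[[ 0.998 -0.067  0.009]
 [-0.067 -0.998 -0.005]
 [ 0.009  0.004 -1.   ]]
yaw -0.067 t [  4.68 -34.52   0.97] az -0.001
yaw -0.067 t [  4.59 -34.56  10.67] az -0.001
```

Call:
{"fn": "drive_tool", "kwargs": {"moves": [{"ax": 0, "ay": 0, "az": 0, "tx": 1, "ty": -6, "tz": 0, "fingers": 0.6}, {"ax": 0, "ay": 0, "az": 0, "tx": 2, "ty": -12, "tz": 0, "fingers": 0.6}, {"ax": 0, "ay": 0, "az": 0, "tx": 3, "ty": -18, "tz": 0, "fingers": 0.6}, {"ax": 0, "ay": 0, "az": 0, "tx": 4, "ty": -24, "tz": 0, "fingers": 0.6}, {"ax": 0, "ay": 0, "az": 0, "tx": 4.6, "ty": -30, "tz": 0, "fingers": 0.6}, {"ax": 0, "ay": 0, "az": 0, "tx": 4.6, "ty": -34.5, "tz": 0, "fingers": 0.6}, {"ax": 0, "ay": 0, "az": 0, "tx": 4.6, "ty": -34.5, "tz": 0, "fingers": 0.6}, {"ax": 0, "ay": 0, "az": 0, "tx": 4.6, "ty": -34.5, "tz": 0, "fingers": 0.6}, {"ax": 0, "ay": 0, "az": 0, "tx": 4.6, "ty": -34.5, "tz": 6, "fingers": 0.6}, {"ax": 0, "ay": 0, "az": 0, "tx": 4.6, "ty": -34.5, "tz": 8, "fingers": 0.6}]}}

```text
time: 13.12
tcp_pos: [0.6402, 0.0183, 0.0509]
orientation: [0.001, 0.999, -0.035, -0.003]
wrist_force: [-1.6, 0.0, 0.3]
grip_width: 0.051
finger_force: 0.0
```

```bash
python3 - <<'E'
from h import *
st(); go(.6465,.0195,.033,-.066)
E
```

```text
t 13.12 tcp [0.6402 0.0183 0.0509] q [ 0.25  0.51 -0.46  1.65  0.25  1.05 -1.92] grip 0.051 F [-1.6  0.   0.3]
[[ 0.998 -0.07  -0.005]
 [-0.07  -0.998 -0.001]
 [-0.005  0.001 -1.   ]]
yaw -0.07 t [ 0.63 -0.16  1.78] az -0.004
```

Call:
{"fn": "drive_tool", "kwargs": {"moves": [{"ax": 0, "ay": 0, "az": 0, "tx": 0.4, "ty": -0.1, "tz": 0.5, "fingers": 0.6}, {"ax": 0, "ay": 0, "az": 0, "tx": 0.4, "ty": -0.1, "tz": 1.0, "fingers": 0.6}, {"ax": 0, "ay": 0, "az": 0, "tx": 0.4, "ty": -0.1, "tz": 1.3, "fingers": 0.6}, {"ax": 0, "ay": 0, "az": 0, "tx": 0.4, "ty": -0.1, "tz": 1.3, "fingers": 0.6}]}}

```text
time: 13.62
tcp_pos: [0.6469, 0.0215, 0.042]
orientation: [0.0, 0.999, -0.034, 0.0]
wrist_force: [-0.1, 0.1, 0.3]
grip_width: 0.0511
finger_force: 0.0
```

Call:
{"fn": "drive_tool", "kwargs": {"moves": [{"ax": 0, "ay": 0, "az": 0, "tx": 0, "ty": 0.1, "tz": 0.9, "fingers": 0.6}, {"ax": 0, "ay": 0, "az": 0, "tx": 0, "ty": 0.1, "tz": 0.9, "fingers": 0.3}, {"ax": 0, "ay": 0, "az": 0, "tx": 0, "ty": 0.1, "tz": 0.9, "fingers": 0.2}, {"ax": 0, "ay": 0, "az": 0, "tx": 0, "ty": 0.1, "tz": 0.9, "fingers": 0.2}, {"ax": 0, "ay": 0, "az": 0, "tx": 0, "ty": 0.1, "tz": 0.9, "fingers": 0.2}, {"ax": 0, "ay": 0, "az": 0, "tx": 0, "ty": 0.1, "tz": -3, "fingers": 0.2}, {"ax": 0, "ay": 0, "az": 0, "tx": 0, "ty": 0.1, "tz": -7, "fingers": 0.2}, {"ax": 0, "ay": 0, "az": 0, "tx": 0, "ty": 0.1, "tz": -9, "fingers": 0.2}, {"ax": 0, "ay": 0, "az": 0, "tx": 0, "ty": 0.1, "tz": -9, "fingers": 0.2}]}}

```text
time: 14.75
tcp_pos: [0.6474, 0.0207, 0.1324]
orientation: [-0.0, 0.999, -0.034, 0.001]
wrist_force: [-0.7, -0.3, -2.4]
grip_width: 0.0324
finger_force: 60.2
```

```bash
python3 - <<'E'
from h import *
st(); go(.49,-.31,.13)
E
```

```text
t 14.75 tcp [0.6474 0.0207 0.1324] q [ 0.26  0.44 -0.48  1.57  0.21  1.18 -1.89] grip 0.0324 F [-0.7 -0.3 -2.4]
[[ 0.998 -0.067  0.003]
 [-0.067 -0.998  0.   ]
 [ 0.003 -0.    -1.   ]]
yaw -0.067 t [-13.48  34.05   0.2 ]
```

Call:
{"fn": "drive_tool", "kwargs": {"moves": [{"ax": 0, "ay": 0, "az": 0, "tx": 0, "ty": 6, "tz": -1, "fingers": 0.2}, {"ax": 0, "ay": 0, "az": 0, "tx": -1, "ty": 12, "tz": -1, "fingers": 0.2}, {"ax": 0, "ay": 0, "az": 0, "tx": -4, "ty": 17, "tz": -1, "fingers": 0.2}, {"ax": 0, "ay": 0, "az": 0, "tx": -7, "ty": 22, "tz": -1, "fingers": 0.2}, {"ax": 0, "ay": 0, "az": 0, "tx": -10, "ty": 27, "tz": -1, "fingers": 0.2}, {"ax": 0, "ay": 0, "az": 0, "tx": -13.5, "ty": 31, "tz": -1, "fingers": 0.2}, {"ax": 0, "ay": 0, "az": 0, "tx": -13.5, "ty": 34, "tz": 0, "fingers": 0.2}, {"ax": 0, "ay": 0, "az": 0, "tx": -13.5, "ty": 34, "tz": 3, "fingers": 0.2}, {"ax": 0, "ay": 0, "az": 0, "tx": -13.5, "ty": 34, "tz": 6, "fingers": 0.2}, {"ax": 0, "ay": 0, "az": 0, "tx": -13.5, "ty": 34, "tz": 9, "fingers": 0.2}]}}

```text
time: 16.0
tcp_pos: [0.4876, -0.3091, 0.0383]
orientation: [-0.001, 0.999, -0.034, -0.001]
wrist_force: [0.5, 0.1, -0.3]
grip_width: 0.0328
finger_force: 60.4
```

Call:
{"fn": "drive_tool", "kwargs": {"moves": [{"ax": 0, "ay": 0, "az": 0, "tx": 0, "ty": 0, "tz": 1, "fingers": 0.2}, {"ax": 0, "ay": 0, "az": 0, "tx": 0, "ty": 0, "tz": 1.2, "fingers": 0.2}, {"ax": 0, "ay": 0, "az": 0, "tx": 0, "ty": 0, "tz": 1.2, "fingers": 0.6}, {"ax": 0, "ay": 0, "az": 0, "tx": 0, "ty": 0, "tz": 1.2, "fingers": 0.6}, {"ax": 0, "ay": 0, "az": 0, "tx": 0, "ty": 0, "tz": 1.2, "fingers": 0.6}, {"ax": 0, "ay": 0, "az": 0, "tx": 0, "ty": 0, "tz": -5, "fingers": 0.6}, {"ax": 0, "ay": 0, "az": 0, "tx": 0, "ty": 0, "tz": -11, "fingers": 0.6}, {"ax": 0, "ay": 0, "az": 0, "tx": 0, "ty": 0, "tz": -14, "fingers": 0.6}, {"ax": 0, "ay": 0, "az": 0, "tx": 0, "ty": 0, "tz": -14, "fingers": 0.6}]}}

```text
time: 17.12
tcp_pos: [0.4904, -0.3104, 0.1848]
orientation: [0.002, 0.999, -0.034, 0.002]
wrist_force: [0.1, 0.3, -0.3]
grip_width: 0.051
finger_force: 0.0
```

```bash
python3 - <<'E'
from h import *
st(); go(.49,.335,.19,-.07)
c=cap('top','top2.png')
# dark blobs on the mat
f=lambda u,v:world(c,u,v,.038)
hsv=cv2.cvtColor(c['img'],cv2.COLOR_RGB2HSV); roi=np.zeros(hsv.shape[:2],np.uint8); roi[150:226,220:260]=1
m=((hsv[...,1]<80)&(hsv[...,2]<110)).astype(np.uint8)*roi
n,lab,s,ct=cv2.connectedComponentsWithStats(m)
for i in range(1,n):
    if s[i,4]<40: continue
    vv,uu=np.nonzero(lab==i); p=np.array([f(u,v)[:2]*1000 for u,v in zip(uu,vv)],np.float32); r=cv2.minAreaRect(p); print(s[i],ct[i].round(1),r, np.median(c['depth'][lab==i]))
E
```

```text
t 17.12 tcp [ 0.4904 -0.3104  0.1848] q [ 0.79  0.24 -0.35  1.69  0.09  1.22 -1.22] grip 0.051 F [ 0.1  0.3 -0.3]
[[ 0.998 -0.067  0.005]
 [-0.067 -0.998 -0.003]
 [ 0.005  0.003 -1.   ]]
yaw -0.067 t [ -4.38 -64.39  -0.74] az 0.003
```

Call:
{"fn": "drive_tool", "kwargs": {"moves": [{"ax": 0, "ay": 0, "az": 0, "tx": -2, "ty": -36, "tz": -5, "fingers": 0.6}, {"ax": 0, "ay": 0, "az": 0, "tx": -2, "ty": -36, "tz": -5, "fingers": 0.6}, {"ax": 0, "ay": 0, "az": 0, "tx": -2, "ty": -36, "tz": -5, "fingers": 0.6}, {"ax": 0, "ay": 0, "az": 0, "tx": -2, "ty": -36, "tz": -5, "fingers": 0.6}, {"ax": 0, "ay": 0, "az": 0, "tx": -2, "ty": -36, "tz": -5, "fingers": 0.6}, {"ax": 0, "ay": 0, "az": 0, "tx": -2, "ty": -36, "tz": -5, "fingers": 0.6}, {"ax": 0, "ay": 0, "az": 0, "tx": -4.4, "ty": -42, "tz": -5, "fingers": 0.6}, {"ax": 0, "ay": 0, "az": 0, "tx": -4.4, "ty": -48, "tz": -5, "fingers": 0.6}, {"ax": 0, "ay": 0, "az": 0, "tx": -4.4, "ty": -54, "tz": -5, "fingers": 0.6}, {"ax": 0, "ay": 0, "az": 0, "tx": -4.4, "ty": -60, "tz": -5, "fingers": 0.6}]}}

```text
time: 18.42
tcp_pos: [0.485, 0.2933, 0.2302]
orientation: [0.0, 0.999, -0.034, -0.0]
wrist_force: [0.3, -0.9, 0.5]
grip_width: 0.0515
finger_force: 0.0
```

Call:
{"fn": "drive_tool", "kwargs": {"moves": [{"ax": 0, "ay": 0, "az": 0, "tx": 0, "ty": -3.5, "tz": 0, "fingers": 0.6}, {"ax": 0, "ay": 0, "az": 0, "tx": 0, "ty": -3.5, "tz": 0, "fingers": 0.6}, {"ax": 0, "ay": 0, "az": 0, "tx": 0, "ty": -3.5, "tz": 0, "fingers": 0.6}]}}

```text
time: 18.8
tcp_pos: [0.4874, 0.3261, 0.2302]
orientation: [0.001, 0.999, -0.034, -0.001]
wrist_force: [0.6, 0.7, -0.4]
grip_width: 0.0511
finger_force: 0.0
```

```bash
python3 - <<'E'
from h import *
st(); c=cap('wrist','w4.png')
hsv=cv2.cvtColor(c['img'],cv2.COLOR_RGB2HSV)
vv,uu=np.mgrid[0:400,0:640]
K=c['intrinsics'];E=c['extrinsics'];d=c['depth'];X=np.stack([(uu-K[0,2])/K[0,0]*d,-(vv-K[1,2])/K[1,1]*d,-d],-1)-E[:3,3]; W=X@E[:3,:3]
m=((hsv[...,1]<60)&(W[...,2]>.033)&(W[...,2]<.043)&(W[...,0]>.41)&(W[...,0]<.70)&(W[...,1]>.26)&(W[...,1]<.41)).astype(np.uint8)
n,lab,s,ct=cv2.connectedComponentsWithStats(m)
for i in range(1,n):
    if s[i,4]<300: continue
    p=W[lab==i]; r=cv2.minAreaRect((p[:,:2]*1000).astype(np.float32)); print(ct[i].round(),s[i,4],np.round(r[0],1),np.round(r[1],1),r[2],np.median(p[:,2]).round(4))
E
```

```text
t 18.8 tcp [0.4874 0.3261 0.2302] q [ 0.02  0.31 -0.84  1.59  0.23  1.35 -2.48] grip 0.0511 F [ 0.6  0.7 -0.4]
[[ 0.998 -0.067 -0.002]
 [-0.067 -0.998 -0.001]
 [-0.002  0.001 -1.   ]]
[308.  41.] 2080 [633.  325.8] [62.4 33.4] 8.552048683166504 0.0396
[305. 126.] 1597 [546.4 336.2] [61.7 33.3] 8.774827003479004 0.0398
[310. 189.] 1331 [470.4 335.9] [33.4 61.6] 75.00886535644531 0.0399
```

View pics/w4.png

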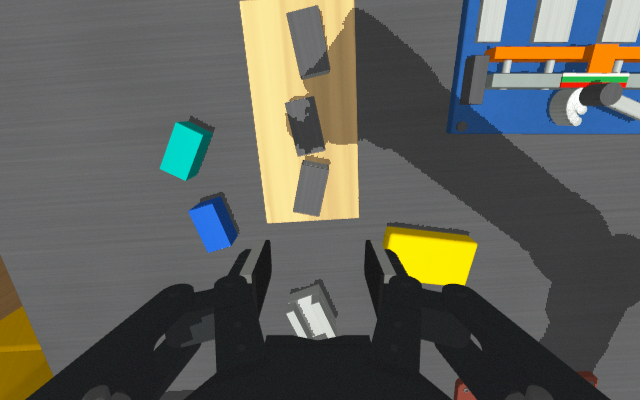

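The wrist view shows the three blanks at (308,41), (305,126) and (310,189), measured 62 × 33 mm with tops at 0.040 m, so they are right. Turquoise (187,150) and blue (213,222) are left alone.

Call:
{"fn": "drive_tool", "kwargs": {"moves": [{"ax": 0, "ay": 0, "az": -0.11, "tx": 5, "ty": -0.4, "tz": 2, "fingers": 0.6}, {"ax": 0, "ay": 0, "az": -0.215, "tx": 10, "ty": -0.9, "tz": 5, "fingers": 0.6}, {"ax": 0, "ay": 0, "az": -0.215, "tx": 14.5, "ty": -0.9, "tz": 9, "fingers": 0.6}, {"ax": 0, "ay": 0, "az": -0.215, "tx": 14.5, "ty": -0.9, "tz": 14, "fingers": 0.6}, {"ax": 0, "ay": 0, "az": -0.215, "tx": 14.5, "ty": -0.9, "tz": 17, "fingers": 0.6}, {"ax": 0, "ay": 0, "az": -0.215, "tx": 14.5, "ty": -0.9, "tz": 17, "fingers": 0.6}, {"ax": 0, "ay": 0, "az": -0.215, "tx": 14.5, "ty": -0.9, "tz": 17, "fingers": 0.6}]}}

```text
time: 19.73
tcp_pos: [0.6339, 0.3258, 0.0632]
orientation: [-0.0, 0.997, 0.073, 0.001]
wrist_force: [-0.1, 0.2, 0.2]
grip_width: 0.0511
finger_force: 0.0
```

```bash
python3 - <<'E'
from h import *
st(); go(.633,.326,.021,.149)
E
```

```text
t 19.73 tcp [0.6339 0.3258 0.0632] q [-0.05  0.7  -0.74  1.44  0.48  1.19 -2.27] grip 0.0511 F [-0.1  0.2  0.2]
[[ 0.989  0.146  0.002]
 [ 0.146 -0.989  0.001]
 [ 0.002 -0.    -1.   ]]
yaw 0.147 t [-0.09 -0.03  4.22] az -0.002
```

Call:
{"fn": "drive_tool", "kwargs": {"moves": [{"ax": 0, "ay": 0, "az": 0, "tx": -0.1, "ty": 0, "tz": 2.5, "fingers": 0.6}, {"ax": 0, "ay": 0, "az": 0, "tx": -0.1, "ty": 0, "tz": 4.2, "fingers": 0.6}, {"ax": 0, "ay": 0, "az": 0, "tx": -0.1, "ty": 0, "tz": 4.2, "fingers": 0.6}, {"ax": 0, "ay": 0, "az": 0, "tx": -0.1, "ty": 0, "tz": 4.2, "fingers": 0.3}, {"ax": 0, "ay": 0, "az": 0, "tx": -0.1, "ty": 0, "tz": 4.2, "fingers": 0.2}, {"ax": 0, "ay": 0, "az": 0, "tx": -0.1, "ty": 0, "tz": 4.2, "fingers": 0.2}, {"ax": 0, "ay": 0, "az": 0, "tx": -0.1, "ty": 0, "tz": 4.2, "fingers": 0.2}, {"ax": 0, "ay": 0, "az": 0, "tx": -0.1, "ty": 0, "tz": 0, "fingers": 0.2}, {"ax": 0, "ay": 0, "az": 0, "tx": -0.1, "ty": 0, "tz": -4, "fingers": 0.2}, {"ax": 0, "ay": 0, "az": 0, "tx": -0.1, "ty": 0, "tz": -4, "fingers": 0.2}], "squeeze": 70}}

```text
time: 20.98
tcp_pos: [0.6335, 0.3275, 0.1055]
orientation: [-0.001, 0.997, 0.074, 0.003]
wrist_force: [0.2, -0.3, -1.3]
grip_width: 0.0323
finger_force: 70.8
```

```bash
python3 - <<'E'
from h import *
st(); go(.648,.0945,.11,-.066)
E
```

```text
t 20.98 tcp [0.6335 0.3275 0.1055] q [-0.04  0.66 -0.75  1.41  0.46  1.25 -2.25] grip 0.0323 F [ 0.2 -0.3 -1.3]
[[ 0.989  0.147  0.005]
 [ 0.147 -0.989  0.003]
 [ 0.006 -0.002 -1.   ]]
yaw 0.148 t [-1.99 23.25 -0.52] az 0.214
```

Call:
{"fn": "drive_tool", "kwargs": {"moves": [{"ax": 0, "ay": 0, "az": 0.05, "tx": -0.5, "ty": 5, "tz": 0, "fingers": 0.2}, {"ax": 0, "ay": 0, "az": 0.1, "tx": -1, "ty": 10, "tz": 0, "fingers": 0.2}, {"ax": 0, "ay": 0, "az": 0.15, "tx": -1.5, "ty": 15, "tz": 0, "fingers": 0.2}, {"ax": 0, "ay": 0, "az": 0.2, "tx": -2, "ty": 20, "tz": 0, "fingers": 0.2}, {"ax": 0, "ay": 0, "az": 0.214, "tx": -2, "ty": 23.2, "tz": 0, "fingers": 0.2}, {"ax": 0, "ay": 0, "az": 0.214, "tx": -2, "ty": 23.2, "tz": 0, "fingers": 0.2}, {"ax": 0, "ay": 0, "az": 0.214, "tx": -2, "ty": 23.2, "tz": 0, "fingers": 0.2}, {"ax": 0, "ay": 0, "az": 0.214, "tx": -2, "ty": 23.2, "tz": 0, "fingers": 0.2}]}}

```text
time: 21.98
tcp_pos: [0.6458, 0.0954, 0.1011]
orientation: [-0.0, 0.999, -0.032, -0.0]
wrist_force: [-0.3, -0.1, -1.0]
grip_width: 0.0324
finger_force: 70.7
```

```bash
python3 - <<'E'
from h import *
st(); go(.648,.0945,.06,-.066)
c=cap('wrist')
vv,uu=np.mgrid[0:400,0:640]
K=c['intrinsics'];E=c['extrinsics'];d=c['depth'];W=(np.stack([(uu-K[0,2])/K[0,0]*d,-(vv-K[1,2])/K[1,1]*d,-d],-1)-E[:3,3])@E[:3,:3]
cv2.imwrite('pics/w5.png',cv2.resize(c['img'][140:400,160:480,::-1],None,fx=2,fy=2))
E
```

```text
t 21.98 tcp [0.6458 0.0954 0.1011] q [ 0.31  0.53 -0.71  1.57  0.37  1.17 -2.11] grip 0.0324 F [-0.3 -0.1 -1. ]
[[ 0.998 -0.064 -0.001]
 [-0.064 -0.998  0.001]
 [-0.001 -0.001 -1.   ]]
yaw -0.064 t [0.23 0.08 4.11] az 0.002
```

View pics/w5.png

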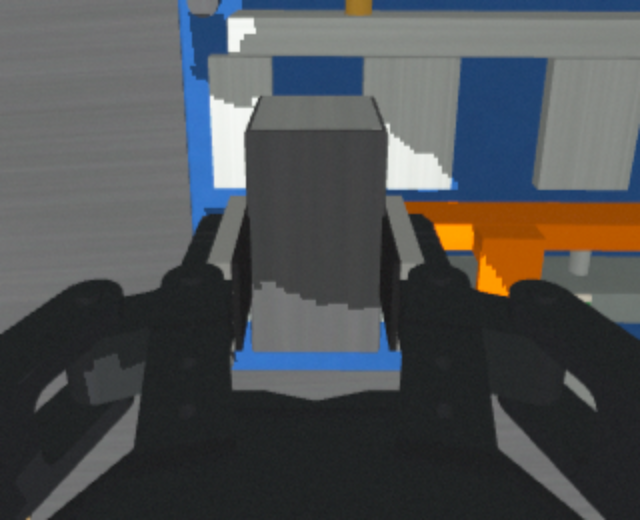

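The blank is held square above the pocket: its far top edge runs (247,130)–(386,130) in the crop, and the pocket's rib edges are at columns 272 and 363.

```bash
python3 - <<'E'
from h import *
c=dict(np.load('wrist.npz')); f=lambda u,v,z:world(c,160+u/2-.25,140+v/2-.25,z)
T=observe()['tcp_pos']; ex=np.array([.998,-.066]);ey=np.array([.066,.998]); 
loc=lambda p:((p[:2]-np.array([.643,.0195]))@np.c_[ex,ey]*1000).round(1)
for n,u,v,z in[('topL',247,130,.118),('topR',386,130,.118),('botL',258,97,.084),('botR',375,97,.084),('ribL',272,70,.023),('ribR',363,70,.023),('ribR2',459,70,.023),('ribL3',548,70,.023),('ribL3near',535,188,.023),('ribR2n',452,188,.023),('stopfront top',400,57,.042),('stopfront R',600,57,.042),('pad top front',450,203,.04),('pad front R',600,203,.04)]:
    p=f(u,v,z); print(n,p.round(4),loc(p),c['depth'][int(140+v/2),int(160+u/2)])
print('tcp',loc(np.array(T)))
E
```

```text
topL [0.6786 0.1098 0.118 ] [29.6 92.5] 0.13327982
topR [0.6766 0.077  0.118 ] [29.7 59.6] 0.13253778
botL [0.6778 0.1106 0.084 ] [28.7 93.2] 0.22764409
botR [0.6757 0.0762 0.084 ] [28.9 58.7] 0.22758004
ribL [0.673  0.1113 0.023 ] [23.8 93.6] 0.23215353
ribR [0.6707 0.075  0.023 ] [24.  57.2] 0.23132561
ribR2 [0.6683 0.0366 0.023 ] [24.1 18.7] 0.22453392
ribL3 [0.6661 0.0011 0.023 ] [ 24.2 -16.9] 0.23008536
ribL3near [0.6148 0.0036 0.023 ] [-27.1 -17.7] 0.24597108
ribR2n [0.617 0.039 0.023] [-27.2  17.7] 0.24703318
stopfront top [0.6788 0.0627 0.042 ] [32.9 45.5] 0.20606561
stopfront R [ 0.6743 -0.0098  0.042 ] [ 33.1 -27.2] 0.20477837
pad top front [0.6184 0.0437 0.04  ] [-26.1  22.5] 0.24321742
pad front R [ 0.6147 -0.0158  0.04  ] [-25.9 -37.1] 0.24629286
tcp [-2.1 75.8]
```

Call:
{"fn": "drive_tool", "kwargs": {"moves": [{"ax": 0, "ay": 0, "az": 0, "tx": 0.2, "ty": 0.05, "tz": 0, "fingers": 0.2}, {"ax": 0, "ay": 0, "az": 0, "tx": 0.2, "ty": 0.05, "tz": 2, "fingers": 0.2}, {"ax": 0, "ay": 0, "az": 0, "tx": 0.2, "ty": 0.05, "tz": 4, "fingers": 0.2}, {"ax": 0, "ay": 0, "az": 0, "tx": 0.2, "ty": 0.05, "tz": 4, "fingers": 0.2}, {"ax": 0, "ay": 0, "az": 0, "tx": 0.2, "ty": 0.05, "tz": 4, "fingers": 0.2}]}}

```text
time: 22.65
tcp_pos: [0.6483, 0.0931, 0.0612]
orientation: [-0.0, 0.999, -0.033, -0.0]
wrist_force: [1.1, 1.0, -1.7]
grip_width: 0.0319
finger_force: 70.7
```

```bash
python3 - <<'E'
from h import *
s=st(); go(.648,.0945,.034,-.066); ex=np.array([.998,-.066]);ey=np.array([.066,.998]); print(((s['tcp_pos'][:2]-np.array([.643,.0195]))@np.c_[ex,ey]*1000))
E
```

```text
t 22.65 tcp [0.6483 0.0931 0.0612] q [ 0.3   0.58 -0.69  1.6   0.4   1.11 -2.13] grip 0.0319 F [ 1.1  1.  -1.7]
[[ 0.998 -0.066 -0.   ]
 [-0.066 -0.998  0.   ]
 [-0.    -0.    -1.   ]]
yaw -0.066 t [-0.03 -0.14  2.72] az -0.000
[ 0.39249866 73.7993796 ]
```

Call:
{"fn": "drive_tool", "kwargs": {"moves": [{"ax": 0, "ay": 0, "az": 0, "tx": -0.05, "ty": -0.14, "tz": 0, "fingers": 0.2}, {"ax": 0, "ay": 0, "az": 0, "tx": -0.05, "ty": -0.14, "tz": 1.0, "fingers": 0.2}, {"ax": 0, "ay": 0, "az": 0, "tx": -0.05, "ty": -0.14, "tz": 2.0, "fingers": 0.2}, {"ax": 0, "ay": 0, "az": 0, "tx": -0.05, "ty": -0.14, "tz": 2.5, "fingers": 0.2}, {"ax": 0, "ay": 0, "az": 0, "tx": -0.05, "ty": -0.14, "tz": 2.5, "fingers": 0.2}]}}

```text
time: 23.28
tcp_pos: [0.6475, 0.0943, 0.0356]
orientation: [0.0, 0.999, -0.033, -0.001]
wrist_force: [0.4, 0.3, -0.9]
grip_width: 0.0324
finger_force: 70.7
```

Call:
{"fn": "drive_tool", "kwargs": {"moves": [{"ax": 0, "ay": 0, "az": 0, "tx": 0, "ty": 0, "tz": 0.15, "fingers": 0.2}, {"ax": 0, "ay": 0, "az": 0, "tx": 0, "ty": 0, "tz": 0.15, "fingers": 0.2}]}}

```text
time: 23.52
tcp_pos: [0.648, 0.0944, 0.035]
orientation: [-0.0, 0.999, -0.033, 0.0]
wrist_force: [-0.1, -0.1, -1.8]
grip_width: 0.0322
finger_force: 70.7
```

Call:
{"fn": "drive_tool", "kwargs": {"moves": [{"ax": 0, "ay": 0, "az": 0, "tx": 0, "ty": 0, "tz": 0, "fingers": 0.45}, {"ax": 0, "ay": 0, "az": 0, "tx": 0, "ty": 0, "tz": 0, "fingers": 0.6}, {"ax": 0, "ay": 0, "az": 0, "tx": 0, "ty": 0, "tz": 0, "fingers": 0.6}, {"ax": 0, "ay": 0, "az": 0, "tx": 0, "ty": 0, "tz": -5, "fingers": 0.6}, {"ax": 0, "ay": 0, "az": 0, "tx": 0, "ty": 0, "tz": -10, "fingers": 0.6}, {"ax": 0, "ay": 0, "az": 0, "tx": -4, "ty": 0, "tz": -14, "fingers": 0.6}, {"ax": 0, "ay": 0, "az": 0, "tx": -8, "ty": 0, "tz": -17, "fingers": 0.6}, {"ax": 0, "ay": 0, "az": 0, "tx": -8, "ty": -6, "tz": -18, "fingers": 0.6}, {"ax": 0, "ay": 0, "az": 0, "tx": -8, "ty": -12, "tz": -18, "fingers": 0.6}]}}

```text
time: 24.65
tcp_pos: [0.5769, 0.2196, 0.2169]
orientation: [0.0, 0.999, -0.035, 0.002]
wrist_force: [1.1, 0.5, -0.0]
grip_width: 0.0511
finger_force: 0.0
```

```bash
cat >> h.py <<'E'
def cloud(c):
    vv,uu=np.mgrid[0:400,0:640]
    K=c['intrinsics'];E=c['extrinsics'];d=c['depth']; return (np.stack([(uu-K[0,2])/K[0,0]*d,-(vv-K[1,2])/K[1,1]*d,-d],-1)-E[:3,3])@E[:3,:3]
def blobs(c,x0,x1,y0,y1,z0,z1,mn=300):
    W=cloud(c); hsv=cv2.cvtColor(c['img'],cv2.COLOR_RGB2HSV)
    m=((hsv[...,1]<60)&(W[...,2]>z0)&(W[...,2]<z1)&(W[...,0]>x0)&(W[...,0]<x1)&(W[...,1]>y0)&(W[...,1]<y1)).astype(np.uint8)
    n,lab,s,ct=cv2.connectedComponentsWithStats(m)
    for i in range(1,n):
        if s[i,4]<mn: continue
        p=W[lab==i]; r=cv2.minAreaRect((p[:,:2]*1000).astype(np.float32)); a=r[2] if r[1][0]>r[1][1] else r[2]-90
        a=(a+90)%180-90
        print('px',ct[i].round(),s[i,4],'c',np.round(r[0],1),'sz',np.round(r[1],1),'yaw',np.radians(a).round(3),'z',np.median(p[:,2]).round(4),p[:,2].min().round(4))
E
python3 - <<'E'
from h import *
st(); c=cap('wrist'); blobs(c,.41,.7,.26,.41,.033,.043); print('fix'); blobs(c,.6,.69,-.1,.14,.0445,.056)
E
```

```text
t 24.65 tcp [0.5769 0.2196 0.2169] q [ 0.2   0.38 -0.82  1.54  0.29  1.34 -2.29] grip 0.0511 F [ 1.1  0.5 -0. ]
[[ 0.998 -0.07   0.004]
 [-0.07  -0.998 -0.   ]
 [ 0.004  0.    -1.   ]]
px [223. 209.] 1465 c [546.3 335.4] sz [62.1 34.2] yaw 0.153 z 0.0398 0.033
px [229. 257.] 557 c [476.4 334.1] sz [33.5 50. ] yaw -0.269 z 0.0398 0.0331
fix
px [432. 105.] 2138 c [650.5  94.5] sz [34.8 63.2] yaw -0.069 z 0.0518 0.0445
```

```bash
python3 - <<'E'
from h import *
go(.5455,.336,.06,.153)
E
```

```text
yaw -0.059 t [ -3.49 -10.3   15.68] az -0.212
```

Call:
{"fn": "drive_tool", "kwargs": {"moves": [{"ax": 0, "ay": 0, "az": -0.1, "tx": -2, "ty": -6, "tz": 2, "fingers": 0.6}, {"ax": 0, "ay": 0, "az": -0.215, "tx": -3.6, "ty": -11.4, "tz": 4, "fingers": 0.6}, {"ax": 0, "ay": 0, "az": -0.215, "tx": -3.6, "ty": -11.4, "tz": 8, "fingers": 0.6}, {"ax": 0, "ay": 0, "az": -0.215, "tx": -3.6, "ty": -11.4, "tz": 13, "fingers": 0.6}, {"ax": 0, "ay": 0, "az": -0.215, "tx": -3.6, "ty": -11.4, "tz": 15, "fingers": 0.6}, {"ax": 0, "ay": 0, "az": -0.215, "tx": -3.6, "ty": -11.4, "tz": 15, "fingers": 0.6}, {"ax": 0, "ay": 0, "az": -0.215, "tx": -3.6, "ty": -11.4, "tz": 15, "fingers": 0.6}]}}

```text
time: 25.58
tcp_pos: [0.5486, 0.3363, 0.0669]
orientation: [-0.001, 0.997, 0.074, 0.001]
wrist_force: [0.3, -0.4, 0.5]
grip_width: 0.0512
finger_force: 0.0
```

```bash
python3 - <<'E'
from h import *
st(); go(.5455,.336,.021,.153)
E
```

```text
t 25.57 tcp [0.5486 0.3363 0.0669] q [-0.01  0.59 -0.82  1.63  0.46  1.13 -2.37] grip 0.0512 F [ 0.3 -0.4  0.5]
[[ 0.989  0.148  0.002]
 [ 0.148 -0.989  0.002]
 [ 0.002 -0.001 -1.   ]]
yaw 0.148 t [-0.33 -0.01  4.59] az -0.005
```

Call:
{"fn": "drive_tool", "kwargs": {"moves": [{"ax": 0, "ay": 0, "az": 0, "tx": -0.2, "ty": 0, "tz": 2.5, "fingers": 0.6}, {"ax": 0, "ay": 0, "az": 0, "tx": -0.2, "ty": 0, "tz": 4.5, "fingers": 0.6}, {"ax": 0, "ay": 0, "az": 0, "tx": -0.2, "ty": 0, "tz": 4.5, "fingers": 0.6}, {"ax": 0, "ay": 0, "az": 0, "tx": -0.2, "ty": 0, "tz": 4.5, "fingers": 0.3}, {"ax": 0, "ay": 0, "az": 0, "tx": -0.2, "ty": 0, "tz": 4.5, "fingers": 0.2}, {"ax": 0, "ay": 0, "az": 0, "tx": -0.2, "ty": 0, "tz": 4.5, "fingers": 0.2}, {"ax": 0, "ay": 0, "az": 0, "tx": -0.2, "ty": 0, "tz": 4.5, "fingers": 0.2}, {"ax": 0, "ay": 0, "az": 0, "tx": -0.2, "ty": 0, "tz": 0, "fingers": 0.2}, {"ax": 0, "ay": 0, "az": 0, "tx": -0.2, "ty": 0, "tz": -4, "fingers": 0.2}, {"ax": 0, "ay": 0, "az": 0, "tx": -0.2, "ty": 0, "tz": -4, "fingers": 0.2}], "squeeze": 70}}

```text
time: 26.82
tcp_pos: [0.5471, 0.3367, 0.1083]
orientation: [-0.001, 0.997, 0.074, 0.002]
wrist_force: [-0.2, -1.0, -2.1]
grip_width: 0.0325
finger_force: 70.5
```

```bash
python3 - <<'E'
from h import *
st(); go(.643,.0195,.11,-.066)
E
```

```text
t 26.82 tcp [0.5471 0.3367 0.1083] q [ 0.    0.54 -0.84  1.6   0.43  1.19 -2.35] grip 0.0325 F [-0.2 -1.  -2.1]
[[ 0.989  0.148  0.005]
 [ 0.148 -0.989  0.003]
 [ 0.005 -0.002 -1.   ]]
yaw 0.149 t [ 4.78 32.79 -0.21] az 0.215
```

Call:
{"fn": "drive_tool", "kwargs": {"moves": [{"ax": 0, "ay": 0, "az": 0, "tx": 2, "ty": 5, "tz": -1, "fingers": 0.2}, {"ax": 0, "ay": 0, "az": 0.05, "tx": 4, "ty": 10, "tz": -1, "fingers": 0.2}, {"ax": 0, "ay": 0, "az": 0.1, "tx": 4.8, "ty": 15, "tz": -1, "fingers": 0.2}, {"ax": 0, "ay": 0, "az": 0.15, "tx": 4.8, "ty": 20, "tz": -1, "fingers": 0.2}, {"ax": 0, "ay": 0, "az": 0.2, "tx": 4.8, "ty": 25, "tz": -1, "fingers": 0.2}, {"ax": 0, "ay": 0, "az": 0.215, "tx": 4.8, "ty": 30, "tz": -1, "fingers": 0.2}, {"ax": 0, "ay": 0, "az": 0.215, "tx": 4.8, "ty": 32.8, "tz": 0, "fingers": 0.2}, {"ax": 0, "ay": 0, "az": 0.215, "tx": 4.8, "ty": 32.8, "tz": 0, "fingers": 0.2}, {"ax": 0, "ay": 0, "az": 0.215, "tx": 4.8, "ty": 32.8, "tz": 0, "fingers": 0.2}]}}

```text
time: 27.95
tcp_pos: [0.6411, 0.0188, 0.104]
orientation: [-0.0, 0.999, -0.033, -0.001]
wrist_force: [-0.2, -0.1, -2.9]
grip_width: 0.0323
finger_force: 70.4
```

```bash
cat >> h.py <<'E'
def held(c):  # far end of the held blank, in fixture-local mm
    s=observe(); p=np.array(s['tcp_pos']); ex=np.array([.998,-.066]);ey=np.array([.066,.998]); L=lambda q:(q-np.array([.643,.0195]))@np.c_[ex,ey]*1000
    W=cloud(c); hsv=cv2.cvtColor(c['img'],cv2.COLOR_RGB2HSV); l=L(W[...,:2]); t=L(p[:2]); h=W[...,2]-p[2]
    m=(h>.012)&(h<.022)&(abs(l[...,0]-t[0])<45)&(abs(l[...,1]-t[1])<22)
    g=l[m]; xm=np.percentile(g[:,0],[1,99]); f=g[g[:,0]>xm[1]-12]
    print('tcp loc',t.round(1),'x range',xm.round(1),'y range far',np.percentile(f[:,1],[1,99]).round(1),'top h',np.median(h[m]).round(4),m.sum())
E
python3 - <<'E'
from h import *
st(); c=cap('wrist'); held(c)
E
```

```text
t 27.95 tcp [0.6411 0.0188 0.104 ] q [ 0.46  0.52 -0.74  1.6   0.37  1.17 -2.  ] grip 0.0323 F [-0.2 -0.1 -2.9]
[[ 0.998 -0.066 -0.001]
 [-0.066 -0.998  0.001]
 [-0.001 -0.001 -1.   ]]
tcp loc [-1.7 -0.2] x range [-31.1  29.9] y range far [-17.  16.] top h 0.0182 7874
```

Call:
{"fn": "drive_tool", "kwargs": {"moves": [{"ax": 0, "ay": 0, "az": 0, "tx": 0, "ty": 0, "tz": 0, "fingers": 0.2}, {"ax": 0, "ay": 0, "az": 0, "tx": 0, "ty": 0, "tz": 2, "fingers": 0.2}, {"ax": 0, "ay": 0, "az": 0, "tx": 0, "ty": 0, "tz": 4, "fingers": 0.2}, {"ax": 0, "ay": 0, "az": 0, "tx": 0, "ty": 0, "tz": 4, "fingers": 0.2}, {"ax": 0, "ay": 0, "az": 0, "tx": 0, "ty": 0, "tz": 4, "fingers": 0.2}]}}

```text
time: 28.62
tcp_pos: [0.6417, 0.0182, 0.0647]
orientation: [-0.0, 0.999, -0.033, -0.0]
wrist_force: [0.4, 0.1, -1.5]
grip_width: 0.032
finger_force: 70.4
```

```bash
python3 - <<'E'
from h import *
st(); c=cap('wrist'); held(c); go(.643,.02,.035,-.066)
E
```

```text
t 28.62 tcp [0.6417 0.0182 0.0647] q [ 0.44  0.56 -0.72  1.63  0.4   1.11 -2.02] grip 0.032 F [ 0.4  0.1 -1.5]
[[ 0.998 -0.066 -0.   ]
 [-0.066 -0.998  0.   ]
 [-0.    -0.    -1.   ]]
tcp loc [-0.9 -1.4] x range [-30.3  30.5] y range far [-17.6  15.4] top h 0.0181 7870
yaw -0.066 t [ 0.08 -0.19  3.02] az -0.000
```

Call:
{"fn": "drive_tool", "kwargs": {"moves": [{"ax": 0, "ay": 0, "az": 0, "tx": 0, "ty": -0.14, "tz": 0, "fingers": 0.2}, {"ax": 0, "ay": 0, "az": 0, "tx": 0, "ty": -0.14, "tz": 1.0, "fingers": 0.2}, {"ax": 0, "ay": 0, "az": 0, "tx": 0, "ty": -0.14, "tz": 2.0, "fingers": 0.2}, {"ax": 0, "ay": 0, "az": 0, "tx": 0, "ty": -0.14, "tz": 2.8, "fingers": 0.2}, {"ax": 0, "ay": 0, "az": 0, "tx": 0, "ty": -0.14, "tz": 3.0, "fingers": 0.2}, {"ax": 0, "ay": 0, "az": 0, "tx": 0, "ty": -0.14, "tz": 3.0, "fingers": 0.2}]}}

```text
time: 29.42
tcp_pos: [0.6418, 0.0195, 0.0347]
orientation: [-0.0, 0.999, -0.033, -0.0]
wrist_force: [0.1, 1.0, -1.7]
grip_width: 0.0326
finger_force: 70.4
```

Call:
{"fn": "drive_tool", "kwargs": {"moves": [{"ax": 0, "ay": 0, "az": 0, "tx": 0, "ty": 0, "tz": 0, "fingers": 0.45}, {"ax": 0, "ay": 0, "az": 0, "tx": 0, "ty": 0, "tz": 0, "fingers": 0.6}, {"ax": 0, "ay": 0, "az": 0, "tx": 0, "ty": 0, "tz": 0, "fingers": 0.6}, {"ax": 0, "ay": 0, "az": 0, "tx": 0, "ty": 0, "tz": -5, "fingers": 0.6}, {"ax": 0, "ay": 0, "az": 0, "tx": 0, "ty": 0, "tz": -10, "fingers": 0.6}, {"ax": 0, "ay": 0, "az": 0, "tx": -4, "ty": -4, "tz": -14, "fingers": 0.6}, {"ax": 0, "ay": 0, "az": 0, "tx": -8, "ty": -9, "tz": -17, "fingers": 0.6}, {"ax": 0, "ay": 0, "az": 0, "tx": -8, "ty": -15, "tz": -18, "fingers": 0.6}, {"ax": 0, "ay": 0, "az": 0, "tx": -8, "ty": -20, "tz": -18, "fingers": 0.6}, {"ax": 0, "ay": 0, "az": 0, "tx": -8, "ty": -20, "tz": -18, "fingers": 0.6}]}}

```text
time: 30.68
tcp_pos: [0.5733, 0.231, 0.2158]
orientation: [-0.002, 1.0, -0.029, 0.0]
wrist_force: [0.1, -0.6, 0.6]
grip_width: 0.0512
finger_force: 0.0
```

```bash
python3 - <<'E'
from h import *
st(); c=cap('wrist'); blobs(c,.41,.7,.26,.41,.033,.043,150); print('fix'); blobs(c,.6,.69,-.1,.14,.0445,.056); go(.5,.3,.2,3.14-.265)
E
```

```text
t 30.68 tcp [0.5733 0.231  0.2158] q [ 0.21  0.4  -0.86  1.54  0.31  1.35 -2.31] grip 0.0512 F [ 0.1 -0.6  0.6]
[[ 0.998 -0.058  0.001]
 [-0.058 -0.998  0.003]
 [ 0.    -0.003 -1.   ]]
px [237. 250.] 444 c [483.9 344.2] sz [26.5 58.7] yaw -0.775 z 0.0398 0.033
fix
px [445. 101.] 2223 c [652.3  94.5] sz [34.9 67.3] yaw -0.074 z 0.0518 0.0445
px [516. 105.] 2307 c [642.2  20. ] sz [35.4 61.6] yaw -0.053 z 0.0519 0.0445
yaw -0.061 t [-7.86 -6.79  1.53] az -2.936
```

Call:
{"fn": "drive_tool", "kwargs": {"moves": [{"ax": 0, "ay": 0, "az": -0.17, "tx": -1, "ty": -4, "tz": -1, "fingers": 0.6}, {"ax": 0, "ay": 0, "az": -0.34, "tx": -2, "ty": -9, "tz": -1.5, "fingers": 0.6}, {"ax": 0, "ay": 0, "az": -0.51, "tx": -2, "ty": -10, "tz": -1.5, "fingers": 0.6}, {"ax": 0, "ay": 0, "az": -0.68, "tx": -2, "ty": -10, "tz": -1.5, "fingers": 0.6}, {"ax": 0, "ay": 0, "az": -0.85, "tx": -2, "ty": -10, "tz": -1.5, "fingers": 0.6}, {"ax": 0, "ay": 0, "az": -1.02, "tx": -2, "ty": -10, "tz": -1.5, "fingers": 0.6}, {"ax": 0, "ay": 0, "az": -1.19, "tx": -2, "ty": -10, "tz": -1.5, "fingers": 0.6}, {"ax": 0, "ay": 0, "az": -1.36, "tx": -2, "ty": -10, "tz": -1.5, "fingers": 0.6}, {"ax": 0, "ay": 0, "az": -1.53, "tx": -2, "ty": -10, "tz": -1.5, "fingers": 0.6}]}}

```text
time: 31.85
tcp_pos: [0.5628, 0.3235, 0.2296]
orientation: [0.0, 0.743, 0.67, -0.0]
wrist_force: [-0.5, 0.7, 0.3]
grip_width: 0.051
finger_force: 0.0
```

Call:
{"fn": "drive_tool", "kwargs": {"moves": [{"ax": 0, "ay": 0, "az": -0.17, "tx": 0, "ty": 0, "tz": 0, "fingers": 0.6}, {"ax": 0, "ay": 0, "az": -0.34, "tx": 0, "ty": 0, "tz": 0, "fingers": 0.6}, {"ax": 0, "ay": 0, "az": -0.51, "tx": 0, "ty": 0, "tz": 0, "fingers": 0.6}, {"ax": 0, "ay": 0, "az": -0.68, "tx": 0, "ty": 0, "tz": 0, "fingers": 0.6}, {"ax": 0, "ay": 0, "az": -0.85, "tx": 0, "ty": 0, "tz": 0, "fingers": 0.6}, {"ax": 0, "ay": 0, "az": -1.02, "tx": 0, "ty": 0, "tz": 0, "fingers": 0.6}, {"ax": 0, "ay": 0, "az": -1.19, "tx": 0, "ty": 0, "tz": 0, "fingers": 0.6}, {"ax": 0, "ay": 0, "az": -1.36, "tx": 0, "ty": 0, "tz": 0, "fingers": 0.6}, {"ax": 0, "ay": 0, "az": -1.41, "tx": 0, "ty": 0, "tz": 0, "fingers": 0.6}, {"ax": 0, "ay": 0, "az": -1.41, "tx": 0, "ty": 0, "tz": 0, "fingers": 0.6}]}}

```text
time: 33.1
tcp_pos: [0.5626, 0.3239, 0.2296]
orientation: [0.0, 0.135, 0.991, -0.0]
wrist_force: [0.6, -0.7, 0.5]
grip_width: 0.0509
finger_force: 0.0
```

```bash
python3 - <<'E'
from h import *
st(); c=cap('wrist'); blobs(c,.40,.7,.24,.43,.033,.043,150); cv2.imwrite('pics/w6.png',c['img'][...,::-1])
E
```

```text
t 33.1 tcp [0.5626 0.3239 0.2296] q [ 0.24  0.65 -1.27  1.42  0.62  1.51  0.29] grip 0.0509 F [ 0.6 -0.7  0.5]
[[-0.964  0.267  0.   ]
 [ 0.267  0.964 -0.001]
 [-0.    -0.001 -1.   ]]
px [306.  96.] 1795 c [470.2 336. ] sz [33.4 62.1] yaw -0.265 z 0.0398 0.037
```

View pics/w6.png

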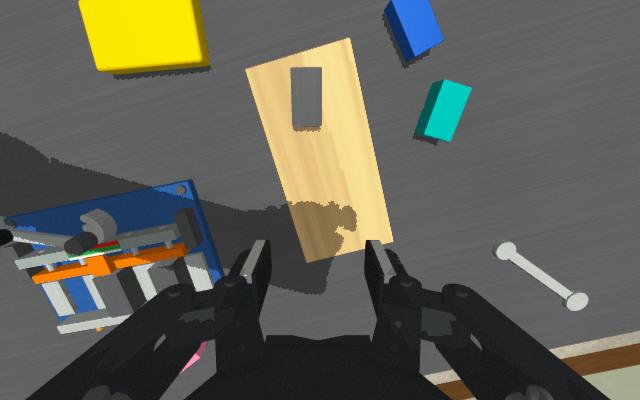

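The last blank is at (306,96), unmoved: (0.470, 0.336), yaw −0.265.

Call:
{"fn": "drive_tool", "kwargs": {"moves": [{"ax": 0, "ay": 0, "az": 0, "tx": 5, "ty": -0.7, "tz": 3, "fingers": 0.6}, {"ax": 0, "ay": 0, "az": 0, "tx": 9.2, "ty": -1.3, "tz": 7, "fingers": 0.6}, {"ax": 0, "ay": 0, "az": 0, "tx": 9.2, "ty": -1.3, "tz": 12, "fingers": 0.6}, {"ax": 0, "ay": 0, "az": 0, "tx": 9.2, "ty": -1.3, "tz": 16, "fingers": 0.6}, {"ax": 0, "ay": 0, "az": 0, "tx": 9.2, "ty": -1.3, "tz": 16, "fingers": 0.6}, {"ax": 0, "ay": 0, "az": 0, "tx": 9.2, "ty": -1.3, "tz": 16, "fingers": 0.6}, {"ax": 0, "ay": 0, "az": 0, "tx": 9.2, "ty": -1.3, "tz": 16, "fingers": 0.6}]}}

```text
time: 34.02
tcp_pos: [0.4706, 0.3379, 0.0717]
orientation: [0.001, 0.134, 0.991, 0.001]
wrist_force: [1.0, 0.7, 0.5]
grip_width: 0.051
finger_force: 0.0
```

```bash
python3 - <<'E'
from h import *
st(); go(.470,.336,.021,3.1416-.265)
E
```

```text
t 34.02 tcp [0.4706 0.3379 0.0717] q [ 0.21  0.64 -1.19  1.78  0.64  1.18  0.12] grip 0.051 F [1.  0.7 0.5]
[[-0.964  0.265  0.002]
 [ 0.265  0.964  0.002]
 [-0.002  0.002 -1.   ]]
yaw 2.873 t [ 0.02 -0.21  5.07] az -0.003
```

Call:
{"fn": "drive_tool", "kwargs": {"moves": [{"ax": 0, "ay": 0, "az": 0, "tx": 0, "ty": -0.1, "tz": 2.5, "fingers": 0.6}, {"ax": 0, "ay": 0, "az": 0, "tx": 0, "ty": -0.1, "tz": 4.9, "fingers": 0.6}, {"ax": 0, "ay": 0, "az": 0, "tx": 0, "ty": -0.1, "tz": 4.9, "fingers": 0.6}, {"ax": 0, "ay": 0, "az": 0, "tx": 0, "ty": -0.1, "tz": 4.9, "fingers": 0.3}, {"ax": 0, "ay": 0, "az": 0, "tx": 0, "ty": -0.1, "tz": 4.9, "fingers": 0.2}, {"ax": 0, "ay": 0, "az": 0, "tx": 0, "ty": -0.1, "tz": 4.9, "fingers": 0.2}, {"ax": 0, "ay": 0, "az": 0, "tx": 0, "ty": -0.1, "tz": 4.9, "fingers": 0.2}, {"ax": 0, "ay": 0, "az": 0, "tx": 0, "ty": -0.1, "tz": 0, "fingers": 0.2}, {"ax": 0, "ay": 0, "az": 0, "tx": 0, "ty": -0.1, "tz": -4, "fingers": 0.2}, {"ax": 0, "ay": 0, "az": 0, "tx": 0, "ty": -0.1, "tz": -5, "fingers": 0.2}], "squeeze": 70}}

```text
time: 35.28
tcp_pos: [0.4702, 0.3371, 0.1222]
orientation: [0.001, 0.134, 0.991, 0.001]
wrist_force: [-0.5, 0.3, -2.3]
grip_width: 0.0324
finger_force: 70.5
```

```bash
python3 - <<'E'
from h import *
st(); go(.638,-.0555,.12,3.1416-.066)
E
```

```text
t 35.27 tcp [0.4702 0.3371 0.1222] q [ 0.24  0.58 -1.23  1.73  0.57  1.25  0.17] grip 0.0324 F [-0.5  0.3 -2.3]
[[-0.964  0.265  0.003]
 [ 0.265  0.964  0.002]
 [-0.002  0.002 -1.   ]]
yaw 2.874 t [-26.57 -33.42   0.2 ] az -0.202
```

Call:
{"fn": "drive_tool", "kwargs": {"moves": [{"ax": 0, "ay": 0, "az": -0.05, "tx": -4, "ty": -4, "tz": -2, "fingers": 0.2}, {"ax": 0, "ay": 0, "az": -0.1, "tx": -8, "ty": -8, "tz": -2, "fingers": 0.2}, {"ax": 0, "ay": 0, "az": -0.15, "tx": -12, "ty": -12, "tz": -2, "fingers": 0.2}, {"ax": 0, "ay": 0, "az": -0.2, "tx": -16, "ty": -16, "tz": -2, "fingers": 0.2}, {"ax": 0, "ay": 0, "az": -0.202, "tx": -20, "ty": -20, "tz": -2, "fingers": 0.2}, {"ax": 0, "ay": 0, "az": -0.202, "tx": -23, "ty": -24, "tz": -2, "fingers": 0.2}, {"ax": 0, "ay": 0, "az": -0.202, "tx": -25, "ty": -28, "tz": -2, "fingers": 0.2}, {"ax": 0, "ay": 0, "az": -0.202, "tx": -26.5, "ty": -33.4, "tz": -1, "fingers": 0.2}, {"ax": 0, "ay": 0, "az": -0.202, "tx": -26.5, "ty": -33.4, "tz": 0, "fingers": 0.2}, {"ax": 0, "ay": 0, "az": -0.202, "tx": -26.5, "ty": -33.4, "tz": 2, "fingers": 0.2}]}}

```text
time: 36.52
tcp_pos: [0.6365, -0.056, 0.0987]
orientation: [-0.0, 0.033, 0.999, 0.0]
wrist_force: [-0.3, -0.1, -1.5]
grip_width: 0.0322
finger_force: 70.5
```

Call:
{"fn": "drive_tool", "kwargs": {"moves": [{"ax": 0, "ay": 0, "az": 0, "tx": 0, "ty": 0, "tz": 0, "fingers": 0.2}, {"ax": 0, "ay": 0, "az": 0, "tx": 0, "ty": 0, "tz": 0, "fingers": 0.2}, {"ax": 0, "ay": 0, "az": 0, "tx": 0, "ty": 0, "tz": 0, "fingers": 0.2}]}}

```text
time: 36.9
tcp_pos: [0.637, -0.0552, 0.1005]
orientation: [0.0, 0.032, 0.999, 0.0]
wrist_force: [-0.2, -0.3, -1.2]
grip_width: 0.032
finger_force: 70.4
```

```bash
python3 - <<'E'
from h import *
st(); c=cap('wrist'); held(c); go(.638,-.055,.06,3.1416-.066)
E
```

```text
t 36.9 tcp [ 0.637  -0.0552  0.1005] q [ 0.83  0.71 -1.17  1.6   0.68  1.29  1.06] grip 0.032 F [-0.2 -0.3 -1.2]
[[-0.998  0.065  0.001]
 [ 0.065  0.998 -0.   ]
 [-0.001  0.    -1.   ]]
tcp loc [ -1.1 -75.2] x range [-31.3  30. ] y range far [-90.9 -57.7] top h 0.0182 7750
yaw 3.077 t [-0.1   0.05  4.05] az 0.001
```

Call:
{"fn": "drive_tool", "kwargs": {"moves": [{"ax": 0, "ay": 0, "az": 0, "tx": -0.05, "ty": 0, "tz": 2, "fingers": 0.2}, {"ax": 0, "ay": 0, "az": 0, "tx": -0.05, "ty": 0, "tz": 4, "fingers": 0.2}, {"ax": 0, "ay": 0, "az": 0, "tx": -0.05, "ty": 0, "tz": 4, "fingers": 0.2}, {"ax": 0, "ay": 0, "az": 0, "tx": -0.05, "ty": 0, "tz": 4, "fingers": 0.2}]}}

```text
time: 37.45
tcp_pos: [0.6371, -0.0559, 0.0597]
orientation: [-0.0, 0.033, 0.999, 0.0]
wrist_force: [0.4, -0.2, -1.3]
grip_width: 0.0326
finger_force: 70.5
```

```bash
python3 - <<'E'
from h import *
st(); c=cap('wrist'); held(c)
E
```

```text
t 37.45 tcp [ 0.6371 -0.0559  0.0597] q [ 0.81  0.75 -1.13  1.63  0.72  1.23  1.03] grip 0.0326 F [ 0.4 -0.2 -1.3]
[[-0.998  0.066 -0.   ]
 [ 0.066  0.998  0.   ]
 [ 0.     0.    -1.   ]]
tcp loc [ -0.6 -75.6] x range [-31.   30.1] y range far [-91.6 -58.4] top h 0.0178 7748
```

Call:
{"fn": "drive_tool", "kwargs": {"moves": [{"ax": 0, "ay": 0, "az": 0, "tx": -0.05, "ty": 0.05, "tz": 0, "fingers": 0.2}, {"ax": 0, "ay": 0, "az": 0, "tx": -0.05, "ty": 0.05, "tz": 1, "fingers": 0.2}, {"ax": 0, "ay": 0, "az": 0, "tx": -0.05, "ty": 0.05, "tz": 2, "fingers": 0.2}, {"ax": 0, "ay": 0, "az": 0, "tx": -0.05, "ty": 0.05, "tz": 2.5, "fingers": 0.2}, {"ax": 0, "ay": 0, "az": 0, "tx": -0.05, "ty": 0.05, "tz": 2.5, "fingers": 0.2}, {"ax": 0, "ay": 0, "az": 0, "tx": -0.05, "ty": 0.05, "tz": 2.5, "fingers": 0.2}]}}

```text
time: 38.25
tcp_pos: [0.6378, -0.0555, 0.0349]
orientation: [0.0, 0.033, 0.999, 0.0]
wrist_force: [0.2, 0.2, -1.3]
grip_width: 0.0325
finger_force: 70.6
```

Call:
{"fn": "drive_tool", "kwargs": {"moves": [{"ax": 0, "ay": 0, "az": 0, "tx": 0, "ty": 0, "tz": 0, "fingers": 0.45}, {"ax": 0, "ay": 0, "az": 0, "tx": 0, "ty": 0, "tz": 0, "fingers": 0.6}, {"ax": 0, "ay": 0, "az": 0, "tx": 0, "ty": 0, "tz": 0, "fingers": 0.6}, {"ax": 0, "ay": 0, "az": 0, "tx": 0, "ty": 0, "tz": -5, "fingers": 0.6}, {"ax": 0, "ay": 0, "az": 0, "tx": 0, "ty": 0, "tz": -10, "fingers": 0.6}, {"ax": 0, "ay": 0, "az": 0, "tx": 4, "ty": 0, "tz": -14, "fingers": 0.6}, {"ax": 0, "ay": 0, "az": 0, "tx": 8, "ty": 0, "tz": -17, "fingers": 0.6}, {"ax": 0, "ay": 0, "az": 0.17, "tx": 9, "ty": 0, "tz": -17, "fingers": 0.6}, {"ax": 0, "ay": 0, "az": 0.34, "tx": 9, "ty": 0, "tz": -17, "fingers": 0.6}, {"ax": 0, "ay": 0, "az": 0.51, "tx": 9, "ty": 0, "tz": -17, "fingers": 0.6}]}}

```text
time: 39.5
tcp_pos: [0.5477, -0.0499, 0.2052]
orientation: [0.0, 0.287, 0.958, -0.0]
wrist_force: [0.9, -0.7, -0.3]
grip_width: 0.0514
finger_force: 0.0
```

Call:
{"fn": "drive_tool", "kwargs": {"moves": [{"ax": 0, "ay": 0, "az": 0.17, "tx": 0, "ty": 0, "tz": 0, "fingers": 0.6}, {"ax": 0, "ay": 0, "az": 0.34, "tx": 0, "ty": 0, "tz": 0, "fingers": 0.6}, {"ax": 0, "ay": 0, "az": 0.51, "tx": 0, "ty": 0, "tz": 0, "fingers": 0.6}, {"ax": 0, "ay": 0, "az": 0.68, "tx": 0, "ty": 0, "tz": 0, "fingers": 0.6}, {"ax": 0, "ay": 0, "az": 0.85, "tx": 0, "ty": 0, "tz": 0, "fingers": 0.6}, {"ax": 0, "ay": 0, "az": 1.02, "tx": 0, "ty": 0, "tz": 0, "fingers": 0.6}, {"ax": 0, "ay": 0, "az": 1.19, "tx": 0, "ty": 0, "tz": 0, "fingers": 0.6}, {"ax": 0, "ay": 0, "az": 1.36, "tx": 0, "ty": 0, "tz": 0, "fingers": 0.6}, {"ax": 0, "ay": 0, "az": 1.53, "tx": 0, "ty": 0, "tz": 0, "fingers": 0.6}, {"ax": 0, "ay": 0, "az": 1.7, "tx": 0, "ty": 0, "tz": 0, "fingers": 0.6}]}}

```text
time: 40.75
tcp_pos: [0.5478, -0.0494, 0.205]
orientation: [0.0, 0.909, 0.417, 0.0]
wrist_force: [-0.5, -0.1, -0.8]
grip_width: 0.0509
finger_force: 0.0
```

```bash
python3 - <<'E'
from h import *
st(); go(.545,-.02,.2,.442)
E
```

```text
t 40.75 tcp [ 0.5478 -0.0494  0.205 ] q [ 0.77  0.25 -0.87  1.71  0.2   1.27 -0.86] grip 0.0509 F [-0.5 -0.1 -0.8]
[[ 0.652  0.758  0.   ]
 [ 0.758 -0.652 -0.   ]
 [ 0.     0.    -1.   ]]
yaw 0.861 t [ 2.05 -2.13  0.49] az 0.419
```

Call:
{"fn": "drive_tool", "kwargs": {"moves": [{"ax": 0, "ay": 0, "az": 0.17, "tx": -1.3, "ty": -1.2, "tz": 0, "fingers": 0.6}, {"ax": 0, "ay": 0, "az": 0.34, "tx": -1.3, "ty": -1.2, "tz": 0, "fingers": 0.6}, {"ax": 0, "ay": 0, "az": 0.42, "tx": -1.3, "ty": -1.2, "tz": 0, "fingers": 0.6}, {"ax": 0, "ay": 0, "az": 0.42, "tx": -1.3, "ty": -1.2, "tz": 0, "fingers": 0.6}, {"ax": 0, "ay": 0, "az": 0.42, "tx": -1.3, "ty": -1.2, "tz": 0, "fingers": 0.6}]}}

```text
time: 41.38
tcp_pos: [0.5303, -0.0517, 0.2049]
orientation: [0.0, 0.975, 0.222, 0.0]
wrist_force: [-0.3, -0.1, -0.3]
grip_width: 0.0513
finger_force: 0.0
```

```bash
python3 - <<'E'
from h import *
st(); c=cap('wrist','w7.png'); blobs(c,.6,.69,-.1,.14,.0445,.056); go(.5300,-.0520,.071,.442)
E
```

```text
t 41.38 tcp [ 0.5303 -0.0517  0.2049] q [ 0.76  0.19 -0.83  1.75  0.15  1.26 -1.23] grip 0.0513 F [-0.3 -0.1 -0.3]
[[ 0.901  0.433  0.   ]
 [ 0.433 -0.901  0.   ]
 [ 0.     0.    -1.   ]]
px [227.  18.] 1650 c [639.5  94.7] sz [34.4 44.3] yaw -0.066 z 0.0515 0.0446
px [302.  48.] 2647 c [642.   19.5] sz [34.1 62.6] yaw -0.062 z 0.0516 0.0446
px [369.  88.] 2355 c [639.8 -55.5] sz [34.2 65.4] yaw -0.063 z 0.0517 0.0445
yaw 0.448 t [-4.000e-02  1.000e-02  1.338e+01] az 0.006
```

View pics/w7.png

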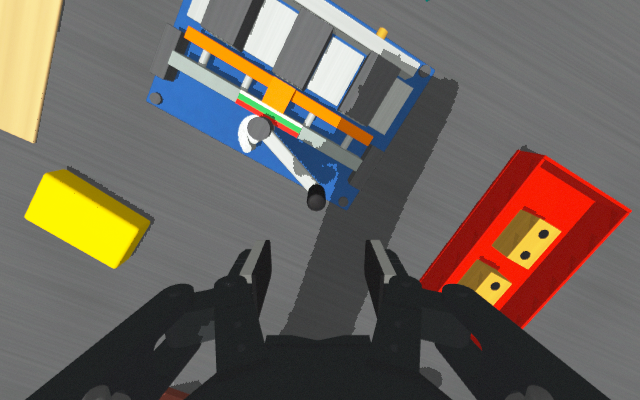

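All three blanks are seated (tops at 0.0516 m, yaw −0.064) and both gold parts are in the bin at (527,240) and (487,288). The lever is open with its knob at (316,198), and the gauge is at about (270,110). Next I grip the knob.

Call:
{"fn": "drive_tool", "kwargs": {"moves": [{"ax": 0, "ay": 0, "az": 0, "tx": 0, "ty": 0, "tz": 5, "fingers": 0.6}, {"ax": 0, "ay": 0, "az": 0, "tx": 0, "ty": 0, "tz": 9, "fingers": 0.6}, {"ax": 0, "ay": 0, "az": 0, "tx": 0, "ty": 0, "tz": 11, "fingers": 0.6}, {"ax": 0, "ay": 0, "az": 0, "tx": 0, "ty": 0, "tz": 13.2, "fingers": 0.6}, {"ax": 0, "ay": 0, "az": 0, "tx": 0, "ty": 0, "tz": 13.2, "fingers": 0.6}, {"ax": 0, "ay": 0, "az": 0, "tx": 0, "ty": 0, "tz": 13.2, "fingers": 0.2}, {"ax": 0, "ay": 0, "az": 0, "tx": 0, "ty": 0, "tz": 13.2, "fingers": 0.1}, {"ax": 0, "ay": 0, "az": 0, "tx": 0, "ty": 0, "tz": 13.2, "fingers": 0.1}, {"ax": 0, "ay": 0, "az": 0, "tx": 0, "ty": 0, "tz": 13.2, "fingers": 0.1}, {"ax": 0, "ay": 0, "az": 0, "tx": 0, "ty": 0, "tz": 13.2, "fingers": 0.1}], "squeeze": 25}}

```text
time: 42.68
tcp_pos: [0.5304, -0.0501, 0.0742]
orientation: [-0.0, 0.975, 0.222, 0.0]
wrist_force: [-4.9, 6.0, 8.3]
grip_width: 0.0173
finger_force: 25.0
```

Call:
{"fn": "drive_tool", "kwargs": {"moves": [{"ax": 0, "ay": 0, "az": 0, "tx": -0.5, "ty": -0.7, "tz": 0, "fingers": 0.1}, {"ax": 0, "ay": 0, "az": 0, "tx": -0.9, "ty": -1.3, "tz": 0, "fingers": 0.1}, {"ax": 0, "ay": 0, "az": 0, "tx": -1.3, "ty": -2.0, "tz": 0, "fingers": 0.1}, {"ax": 0, "ay": 0, "az": 0, "tx": -1.6, "ty": -2.7, "tz": 0, "fingers": 0.1}, {"ax": 0, "ay": 0, "az": 0, "tx": -1.8, "ty": -3.4, "tz": 0, "fingers": 0.1}, {"ax": 0, "ay": 0, "az": 0, "tx": -1.9, "ty": -4.1, "tz": 0, "fingers": 0.1}, {"ax": 0, "ay": 0, "az": 0, "tx": -2.0, "ty": -4.8, "tz": 0, "fingers": 0.1}, {"ax": 0, "ay": 0, "az": 0, "tx": -2.1, "ty": -5.6, "tz": 0, "fingers": 0.1}, {"ax": 0, "ay": 0, "az": 0, "tx": -2.1, "ty": -5.6, "tz": 0, "fingers": 0.1}]}}

```text
time: 43.8
tcp_pos: [0.4862, -0.0126, 0.0737]
orientation: [0.002, 0.975, 0.22, -0.001]
wrist_force: [-7.8, -7.1, 11.0]
grip_width: 0.017
finger_force: 26.5
```

```bash
python3 - <<'E'
from h import *
import math
s=st(); p=np.array([.5605,.0255]); r=np.array(s['tcp_pos'][:2])-p; print(np.hypot(*r),math.degrees(math.atan2(r[1],r[0]))%360)
c=cap('wrist'); g=pix(c,np.array([.585,.023,.05])); print(g)
u,v=int(g[0]),int(g[1]); u=min(max(u,75),565); v=min(max(v,55),345)
cv2.imwrite('pics/w8.png',cv2.resize(c['img'][v-55:v+55,u-75:u+75,::-1],None,fx=5,fy=5,interpolation=cv2.INTER_CUBIC)); print(u-75,v-55)
E
```

```text
t 43.8 tcp [ 0.4862 -0.0126  0.0737] q [ 0.69  0.25 -0.83  2.    0.22  0.99 -1.38] grip 0.017 F [-7.8 -7.1 11. ]
[[ 0.903  0.43  -0.001]
 [ 0.43  -0.903 -0.004]
 [-0.003  0.003 -1.   ]]
0.08347017058803337 207.14022545014726
[337.94036056  52.70313349]
262 0
```

View pics/w8.png

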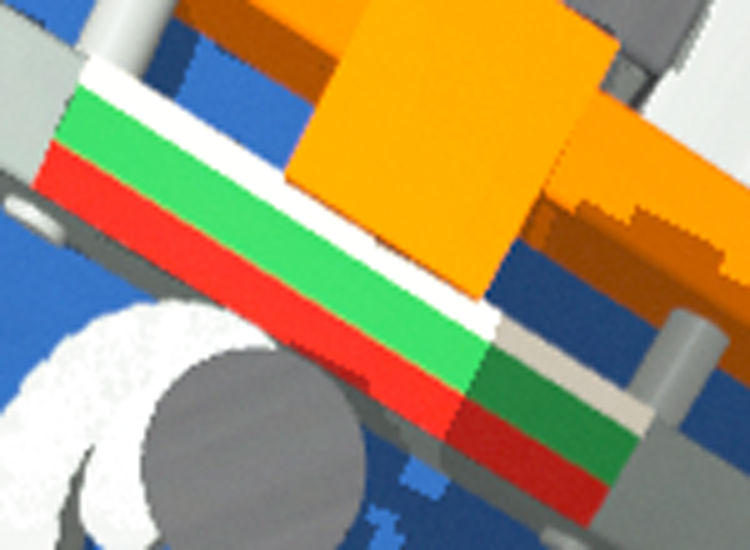

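The gauge crop shows the tongue's rear edge at the front of the white band (290,180)–(480,300), so contact is just starting. I close on.

Call:
{"fn": "drive_tool", "kwargs": {"moves": [{"ax": 0, "ay": 0, "az": 0, "tx": 0, "ty": -0.4, "tz": 0, "fingers": 0.1}, {"ax": 0, "ay": 0, "az": 0, "tx": 0.05, "ty": -0.8, "tz": 0, "fingers": 0.1}, {"ax": 0, "ay": 0, "az": 0, "tx": 0.1, "ty": -1.2, "tz": 0, "fingers": 0.1}, {"ax": 0, "ay": 0, "az": 0, "tx": 0.2, "ty": -1.6, "tz": 0, "fingers": 0.1}, {"ax": 0, "ay": 0, "az": 0, "tx": 0.3, "ty": -2.0, "tz": 0, "fingers": 0.1}, {"ax": 0, "ay": 0, "az": 0, "tx": 0.4, "ty": -2.5, "tz": 0, "fingers": 0.1}, {"ax": 0, "ay": 0, "az": 0, "tx": 0.5, "ty": -2.9, "tz": 0, "fingers": 0.1}, {"ax": 0, "ay": 0, "az": 0, "tx": 0.7, "ty": -3.3, "tz": 0, "fingers": 0.1}, {"ax": 0, "ay": 0, "az": 0, "tx": 0.7, "ty": -3.3, "tz": 0, "fingers": 0.1}]}}

```text
time: 44.98
tcp_pos: [0.4792, 0.0209, 0.0735]
orientation: [0.001, 0.975, 0.22, -0.0]
wrist_force: [-2.1, -5.5, 4.2]
grip_width: 0.0174
finger_force: 26.0
```

```bash
cat > g.py <<'E'
from h import *
import math,sys
s=st(); p=np.array([.5605,.0255]); r=np.array(s['tcp_pos'][:2])-p; print(np.hypot(*r),math.degrees(math.atan2(r[1],r[0]))%360)
c=cap('wrist'); g=pix(c,np.array([.585,.023,.05])); print(g)
hsv=cv2.cvtColor(c['img'],cv2.COLOR_RGB2HSV); h,S=hsv[...,0],hsv[...,1]; W=cloud(c)
ex=np.array([.998,-.066]); f=lambda m:(m.sum(),np.percentile(W[m][:,:2]@ex*1000,[2,50,98]).round(2) if m.sum()>20 else None)
near=(W[...,2]>.042)&(W[...,2]<.058)
print('green',f(near&(h>50)&(h<80)&(S>120)),'red',f(near&((h<5)|(h>175))&(S>150)),'tongue',f(near&(W[...,2]>.0485)&(h>9)&(h<22)&(S>150)))
u=min(max(int(g[0]),75),565); v=min(max(int(g[1]),55),345)
cv2.imwrite('pics/'+sys.argv[1],cv2.resize(c['img'][v-55:v+55,u-75:u+75,::-1],None,fx=5,fy=5,interpolation=cv2.INTER_CUBIC))
E
python3 g.py w9.png
```

```text
t 44.98 tcp [0.4792 0.0209 0.0735] q [ 0.65  0.24 -0.86  2.01  0.22  0.98 -1.44] grip 0.0174 F [-2.1 -5.5  4.2]
[[ 0.903  0.43   0.   ]
 [ 0.43  -0.903 -0.003]
 [-0.001  0.002 -1.   ]]
0.08145607799821958 183.20916726590818
[398.92412173  69.32772243]
green (np.int64(1380), array([579.72, 582.34, 585.03])) red (np.int64(1935), array([463.53, 575.29, 579.04])) tongue (np.int64(2806), array([584.6 , 598.28, 611.28]))
```

View pics/w9.png

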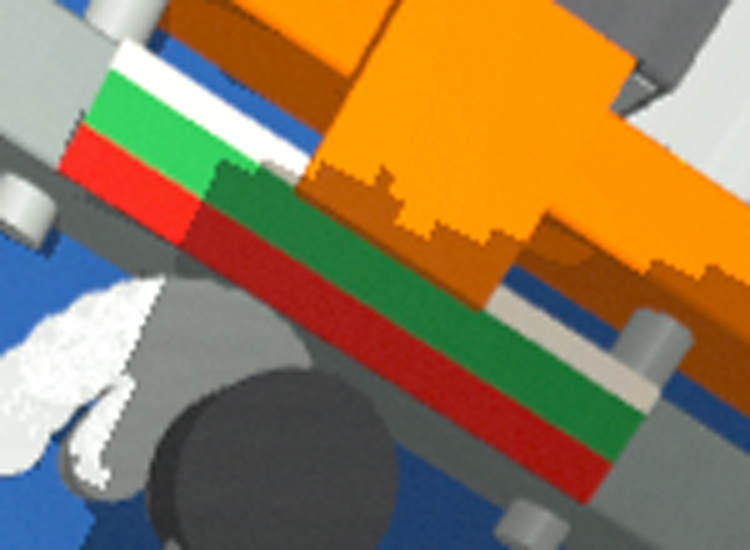

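The tongue's rear edge is now at the white/green boundary, at about 3 mm. I need about 3 mm more, or 0.33 rad.

Call:
{"fn": "drive_tool", "kwargs": {"moves": [{"ax": 0, "ay": 0, "az": 0, "tx": 0.2, "ty": -0.4, "tz": 0, "fingers": 0.1}, {"ax": 0, "ay": 0, "az": 0, "tx": 0.4, "ty": -0.8, "tz": 0, "fingers": 0.1}, {"ax": 0, "ay": 0, "az": 0, "tx": 0.6, "ty": -1.1, "tz": 0, "fingers": 0.1}, {"ax": 0, "ay": 0, "az": 0, "tx": 0.8, "ty": -1.4, "tz": 0, "fingers": 0.1}, {"ax": 0, "ay": 0, "az": 0, "tx": 1.0, "ty": -1.7, "tz": 0, "fingers": 0.1}, {"ax": 0, "ay": 0, "az": 0, "tx": 1.2, "ty": -2.0, "tz": 0, "fingers": 0.1}, {"ax": 0, "ay": 0, "az": 0, "tx": 1.3, "ty": -2.1, "tz": 0, "fingers": 0.1}, {"ax": 0, "ay": 0, "az": 0, "tx": 1.3, "ty": -2.1, "tz": 0, "fingers": 0.1}]}}

```text
time: 46.02
tcp_pos: [0.4819, 0.045, 0.0734]
orientation: [0.001, 0.975, 0.22, -0.0]
wrist_force: [-2.0, -6.5, 2.3]
grip_width: 0.0172
finger_force: 26.0
```

```bash
python3 g.py w10.png
```

```text
t 46.02 tcp [0.4819 0.045  0.0734] q [ 0.6   0.25 -0.86  2.    0.23  0.99 -1.5 ] grip 0.0172 F [-2.  -6.5  2.3]
[[ 0.903  0.43   0.   ]
 [ 0.43  -0.903 -0.003]
 [-0.001  0.003 -1.   ]]
0.08094775014070185 166.03449611886586
[433.86724138  94.51539103]
green (np.int64(1078), array([582.19, 584.38, 587.64])) red (np.int64(1427), array([470.69, 578.67, 581.62])) tongue (np.int64(2656), array([584.64, 598.43, 611.3 ]))
```

Call:
{"fn": "drive_tool", "kwargs": {"moves": [{"ax": 0, "ay": 0, "az": 0, "tx": 0, "ty": 0.1, "tz": 0, "fingers": 0.3}, {"ax": 0, "ay": 0, "az": 0, "tx": 0, "ty": 0.1, "tz": 0, "fingers": 0.6}, {"ax": 0, "ay": 0, "az": 0, "tx": 0, "ty": 0.1, "tz": 0, "fingers": 0.6}, {"ax": 0, "ay": 0, "az": 0, "tx": 0, "ty": 0.1, "tz": 0, "fingers": 0.6}, {"ax": 0, "ay": 0, "az": 0, "tx": 0, "ty": 0.1, "tz": -5, "fingers": 0.6}, {"ax": 0, "ay": 0, "az": 0, "tx": 0, "ty": 0.1, "tz": -10, "fingers": 0.6}, {"ax": 0, "ay": 0, "az": 0, "tx": 2, "ty": 0.1, "tz": -12, "fingers": 0.6}, {"ax": 0, "ay": 0, "az": 0, "tx": 4, "ty": 0.1, "tz": -12, "fingers": 0.6}, {"ax": 0, "ay": 0, "az": 0, "tx": 4, "ty": 0.1, "tz": -12, "fingers": 0.6}, {"ax": 0, "ay": 0, "az": 0, "tx": 4, "ty": 0.1, "tz": -12, "fingers": 0.6}]}}

```text
time: 47.32
tcp_pos: [0.5177, 0.0633, 0.1923]
orientation: [-0.0, 0.975, 0.221, -0.001]
wrist_force: [0.6, 0.2, 0.6]
grip_width: 0.0513
finger_force: 0.0
```

```bash
python3 - <<'E'
from h import *
s=st(); c=cap('wrist'); blobs(c,.6,.69,-.1,.14,.0445,.056)
g=pix(c,np.array([.59,.023,.05])); u=min(max(int(g[0]),90),550); v=min(max(int(g[1]),65),330); print(g)
cv2.imwrite('pics/w11.png',cv2.resize(c['img'][v-65:v+65,u-90:u+90,::-1],None,fx=4.4,fy=4.4,interpolation=cv2.INTER_CUBIC))
E
```

```text
t 47.33 tcp [0.5177 0.0633 0.1923] q [ 0.62  0.2  -0.91  1.79  0.16  1.24 -1.46] grip 0.0513 F [0.6 0.2 0.6]
[[ 0.902  0.432 -0.001]
 [ 0.432 -0.902  0.   ]
 [-0.001 -0.001 -1.   ]]
px [351.  43.] 2917 c [652.3  94.4] sz [34.8 67. ] yaw -0.073 z 0.0516 0.0446
px [419.  86.] 2621 c [646.8  18.6] sz [38.3 66.2] yaw -0.064 z 0.0517 0.0445
px [481. 127.] 2500 c [642.3 -53.8] sz [40.  68.1] yaw -0.106 z 0.0517 0.0445
[386.09516304 140.12040819]
```

View pics/w11.png

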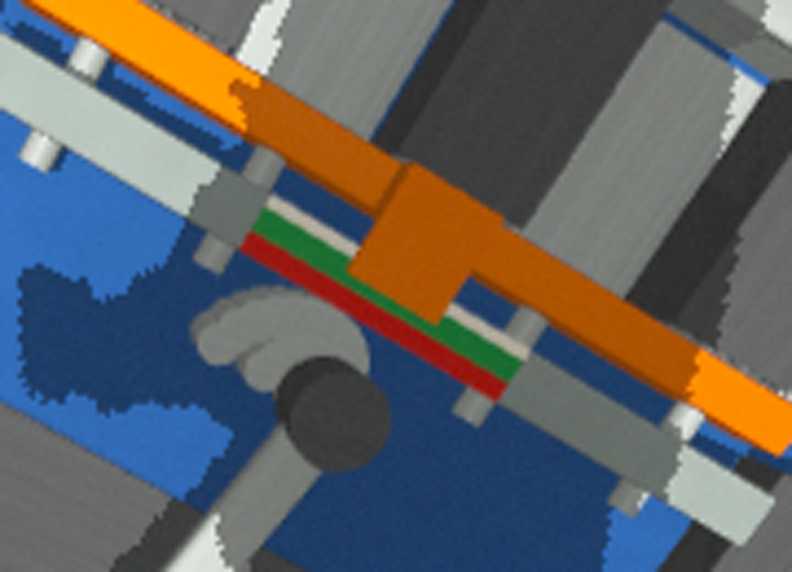

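The lever is released and the tongue's rear edge, (350,270)–(440,325), stands mid-green. The blanks are flat against the pad, and the gripper is clear.

```bash
python3 -c "
from workcell import arm; print(arm.hand_in())"
```

```text
the job is handed in; nothing more can be done
None
```

The changeover is done and handed in at about 47 s: both gold parts are in the red bin, the three dark grey blanks are seated in their own pockets, and the lever is released with the tongue's rear edge mid-green (about 6 mm of squeeze); the hand-in call returned no verdict.

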